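# Pin and clamp a flanged tube in its drilling fixture

### The job

Get the flanged tube in the drilling fixture ready for drilling: take the straight-handled locating pin out of the wooden rack and push it down through the flange's corner hole diagonally opposite the fixture's own fixed pin, until its shoulder sits flat on the flange. With the pin in, turn the black torque-limiting knob of the sloping clamp clockwise until its clutch clicks over (a click or two is plenty; do not grind it on for whole turns). Leave the pin in place and let go, and leave everything else on the bench where it is.

Things in the scene. Friction and masses are not known exactly. Their poses are not given: they have to be found in the camera images.
- pin_mid (a point): Centre of the handle of the pin to use: a plain round aluminium handle with dark rings, 22 mm diameter, 60 mm long, on a steel shoulder (26 mm diameter, underside 36 mm below this point) and a 12 mm shank 40 mm long, its last 9 mm tapered to 6 mm (tip 76 mm below). z runs along the pin, up. 0.1 to 0.2 kg, loose; starts upright in any of the rack's holes, shoulder on the rack.
- tee_pin_mid (a point): Another pin in the rack, with a T-shaped handle: a steel bar 46 mm long and 14 mm thick, centred 19 mm above this point, on a 12 mm stem. Not needed; leave it.
- ball_pin_mid (a point): Another pin in the rack, with a black ball knob 32 mm in diameter, centred 15 mm above this point, on a 12 mm stem. Not needed; leave it.
- rack: Wooden pin rack, a block 75 x 190 x 50 mm (x, y, z) fixed to the bench; origin at the centre of its underside, top 50 mm above it. Three holes in a row along its y axis at y = -56, 0 and +56 mm, 15 mm wide, each holding one pin.
- fixture: Drilling fixture: dark base plate 270 x 170 x 35 mm (x, y, z) bolted down, origin centre of underside, x away from the robot give or take its yaw. The flange lies on it, x -5 to 115, y -60 to 60, top at z = 47. A fixed 12 mm pin stands in its near right hole (9, -46), 10 mm proud. The grey clamp block covers x -73 to 12, y -34 to 34, up to z = 118 mm.
- pin_hole (a point): Mouth of the hole for the pin, on the flange's top face, 47 mm above the bench: the flange's far left hole seen from the robot (fixture x 101, y 46 mm), 15 mm wide and 12 mm deep; straight below it the base plate's hole, 13 mm wide, 35 mm deep. Axes as the fixture's. The tube's axis is 65 mm away.
- flange_mid (a point): The flanged tube being worked on: steel flange 120 x 120 x 12 mm, a 15 mm hole in each corner (46 mm from the centre in x and y), and a tube 50 mm in diameter rising 40 mm from its middle. Point on the tube's axis, 14 mm above the flange's top face, 26 mm below the tube's top. 0.95 kg, loose in the fixture with about 1 mm of play; it stays there.
- knob_grip (a point): Middle of the torque-limiting knob, on its axis: black, ribbed, round, 41 mm diameter (44 over the ribs), 36 mm long, white index line along local x. z runs along its axis, outward, 35 degrees from vertical, leaning to the fixture's -x (to the robot). End face 17 mm beyond this point, underside 21 mm before it, clamp block 38 mm before it. At fixture x -46, y 0, z 134 mm.
- clamp_screw (a joint): Turn of the clamp screw, rad; grows as it is tightened, clockwise seen from the knob's end. 2.6 is tight, the clamp foot on the flange; starts at 0.2 to 1.6. It advances 4 mm per turn. Until tight it turns with the knob, at about 0.05 N m, and stays where it is left.
- clamp_knob (a joint): Slip of the knob on the screw (its clutch), rad; 0 at the start and until the screw is tight; then the clutch gives at 0.3 N m and this grows as the knob is turned on clockwise. One click is 0.3 rad. Turned back, the knob would loosen the screw.
- spare_flange_mid (a point): A second, identical flanged tube waiting on the bench, point on its axis 26 mm above its underside. Leave it.
- sleeve: Bystander: a plain steel sleeve standing upright, 50 mm diameter, 90 mm high, origin at the centre of its underside. Leave it.
- oil: Bystander: a white plastic oil bottle, 52 mm diameter, 150 mm high, origin at the centre of its underside. Leave it.
- wrench: Bystander: a spanner lying on the bench, 180 mm long. Leave it.
- brush: Bystander: a brush lying on the bench, 190 mm long. Leave it.
- screwdriver: Bystander: a screwdriver lying on the bench, 200 mm long. Leave it.
Mind the look-alikes: they are no part of the job. What is shaped like the part that bears pin_mid but red is not meant.

How it is judged:
On the way, in this order (a step that is already met when the one before it is completed fails the run):
1. the locating pin is home: upright in the flange's hole and the base plate's hole below it, its shoulder on the flange (horizontal distance between pin_mid and pin_hole below 0.005 m and z of pin_mid in the frame of pin_hole below 0.039 m and angle between pin_mid's own z axis and vertical below 0.08 rad), for 0.2 s.
2. the clamp screw is tight and the knob's clutch has clicked over at least once (value of joint clamp_screw above 2.5 rad and value of joint clamp_knob above 0.3 rad), for 0.1 s.
At the end, for the whole second after the job is handed in: Pin home in the flange's far left hole (within 5 mm of its axis, shoulder within 3 mm of the flange, upright within 0.08 rad); clamp screw above 2.5 rad (tight); clutch slipped at least one click (0.3 rad); the flanged tube flat (0.05 rad) in the fixture, within 5 mm of its start (all of step 1 and all of step 2 and distance of flange_mid from where it was at the start of the episode below 0.005 m and angle between flange_mid's own z axis and vertical below 0.05 rad); the robot touches nothing.
It fails at once if the clutch was ground on for more than a whole turn (6.3 rad) (value of joint clamp_knob above 6.3 rad).
It fails at once if another pin was taken or knocked out of the rack (moved more than 25 mm) (distance of any of tee_pin_mid, ball_pin_mid from where it was at the start of the episode above 0.025 m).
It fails at once if the flanged tube was pulled out of its seat (moved more than 10 mm) (distance of flange_mid from where it was at the start of the episode above 0.01 m).
It fails at once if another thing on the bench was moved more than 30 mm (distance of any of spare_flange_mid, sleeve, oil, wrench, brush, screwdriver from where it was at the start of the episode above 0.03 m).
It also fails if it takes over 64 s, if anything falls off the work surface, if the arm or the gripper's body presses on something with over 40 N, if the wrist force passes 120 N, or if a joint passes its speed limit or range.

### The arm

A 7-joint arm with a two-finger parallel gripper is mounted at the origin on the work surface. World frame = base frame: x ahead of the robot, y to its left, z up, the work surface at z = 0. Lengths are in m, angles in rad, forces in N, time in s.
With the tool pointing down it reaches from about 0.35 to 0.9 m from the base axis. Payload 7.2 kg.
Tool frame: the origin (TCP) lies at the very end of the fingers, on their centre line; the grasp point (between the pads) lies 19 mm behind it (ctrl.grip_point_offset is the distance from the TCP to the grasp point, in m); z points along the fingers, x is the direction in which the jaws open and shut, and the axes are right-handed (so a half turn about z gives the same grasp; the last joint's range is limited). The gripper opens to 85 mm and grips with 20 to 120 N. Pads are 22 mm wide; open, the fingers measure 114 mm over their backs; the gripper's body (76 mm by 85 mm) begins 54 mm behind the grasp point. The pads swing forward as they close: fully open they stand 13 mm farther back than shut.
Start: joints at [1.263, 0.411, -0.013, 1.596, 0.006, 1.134, -0.082], TCP at [0.148, -0.607, 0.231] pointing down, gripper open.
Joint ranges: [-2.95, 2.95], [-0.29, 1.99], [-1.47, 1.44], [0.14, 2.54], [-1.03, 4.17], [0.13, 1.85], [-2.86, 2.86]. Speed limits (rad/s): [2.39, 2.39, 3.01, 3.01, 3.14, 3.14, 3.14].

### API

Orientations are given as a unit quaternion [x, y, z, w].
In Python, from rig import ctrl gives the robot as it stands.
- The arm moves only by the shell command python3 -m jog 'ROWS' [FORCE]. ROWS is JSON, one flat list of numbers, 7 for each row, row after row: the turn, a rotation vector about the tool's x, y, z in rad, then the shift along the tool's x, y, z in cm, then the closure in counts, from 0 (fully open) to 255 (shut). A call has 1 to 12 rows; each row shifts and turns the commanded pose from where the row before left it, along the tool's axes as they then stand; what a row does not reach is not made up. A row lasts 1/8 s, in which the tool goes at most 62.5 mm and 10.7 degrees, less where a joint would pass 70% of its speed; a pose out of reach is approached as far as the arm can. A call with a gripper value outside its range is refused whole. The fingers move at their own pace and stop on an object; FORCE is the grip in N (left out, the last holds). Time passes only in rows, so rows that do not move let the fingers close. It gives the time, the measured TCP pose, the force and the opening at its end, in the units of the state.
- ctrl.sense(): the state, without advancing time (a new reading comes with each control period).
- ctrl.get_image(name): name is "scene" or "side" or "wrist"; returns (picture, depth): 384x512x3 uint8, red, green, blue; 384x512 float32, m along the optical axis (not along the pixel's ray), 0 where there is no reading.
- ctrl.calibration(name): a dict with "fx", "fy", "cx", "cy" (pixels), "rvec" (rotation vector, rad) and "tvec" (3), from world to camera coordinates, as OpenCV has them; the wrist camera has in their place "T_tool_cam" (4x4, takes a point from camera to tool coordinates, whose origin is the TCP and whose axes are the tool frame's). Camera axes: x right, y down, z forward; pixel columns grow to the right and rows downward; lengths in m; the calibration is good to about 2 mm. A picture is of the moment at which its call begins: read the wrist's pose just before it. calibration takes no time and is no camera call.
- ctrl.hand_in(): hands the job in, once; it reports no verdict.
The state is a dict: "t": time; "joints": joint angles; "dq": joint speeds; "tau": joint torques, N m; "ee_pos": TCP position; "tcp_rot": TCP orientation; "wrist_force": force on the tool from outside, world axes, zero at the start; "moment": the same for the moment, N m; "width": finger opening in m.
Only numpy, scipy, OpenCV 4.12 (cv2) and the standard library are available. Lean on these libraries where they do the work, as an engineer would, in place of code of your own. Each camera call takes 0.05 s, during which the arm holds its last target.

## Working session

There is one attempt and no reset: what is moved stays moved. The work goes in short steps, Python scripts to look and compute and a shell command to move; the robot and the scene stay as the last step left them, time stands still between calls to the robot, and variables do not carry over. Pictures are saved under pics/ and viewed, and the job is handed in when it is done.

```bash
ls; mkdir -p pics; cat > h.py <<'E'
import numpy as np, cv2
from scipy.spatial.transform import Rotation as R
from rig import ctrl
def cam(name, s=None):
    c=ctrl.calibration(name)
    K=np.array([[c['fx'],0,c['cx']],[0,c['fy'],c['cy']],[0,0,1]])
    if 'rvec' in c:
        Rm=cv2.Rodrigues(np.array(c['rvec'],float))[0]; t=np.array(c['tvec'],float)
        return K,Rm.T,-Rm.T@t      # cam->world
    T=np.array(c['T_tool_cam']); s=s or ctrl.sense()
    Rt=R.from_quat(s['tcp_rot']).as_matrix()
    return K,Rt@T[:3,:3],Rt@T[:3,3]+np.array(s['ee_pos'])
def ray(C,u,v):
    K,Rm,o=C
    return o,Rm@np.array([(u-K[0,2])/K[0,0],(v-K[1,2])/K[1,1],1.])
def onplane(C,u,v,z):
    o,d=ray(C,u,v); return o+d*(z-o[2])/d[2]
def bydepth(C,u,v,dep): 
    o,d=ray(C,u,v); return o+d*dep
def proj(C,p):
    K,Rm,o=C; q=Rm.T@(np.array(p)-o); return K[:2,:2]@(q[:2]/q[2])+K[:2,2]
def snap(name,fn):
    s=ctrl.sense(); im,d=ctrl.get_image(name)
    cv2.imwrite(f'pics/{fn}.png',im[:,:,::-1]); np.savez(f'pics/{fn}.npz',im=im,d=d,pos=s['ee_pos'],rot=s['tcp_rot'])
    return im,d,s
E
python3 - <<'E'
from h import *
for n in ('scene','side','wrist'):
    im,d,s=snap(n,n+'0'); 
    cv2.imwrite(f'pics/{n}0b.png',cv2.resize(im[:,:,::-1],(800,600),interpolation=cv2.INTER_CUBIC))
    C=cam(n); print(n,C[2].round(3),C[1][:,2].round(3))
print(s); print(ctrl.grip_point_offset)
E
```

```text
pics
scene [ 1.454 -0.462  0.938] [-0.693  0.342 -0.634]
side [ 0.118 -0.763  0.763] [ 0.408  0.689 -0.599]
wrist [ 0.224 -0.589  0.374] [-0.302 -0.072 -0.95 ]
{'t': 0.1, 'joints': array([ 1.26279992,  0.41181605, -0.01271412,  1.59694927,  0.00557757,
        1.13429217, -0.08218989]), 'dq': array([ 4.36480481e-04,  4.81809357e-05,  3.42106416e-04, -3.39213414e-03,
       -9.15495677e-04, -1.55834836e-03,  1.69151992e-03]), 'tau': array([ 2.78670930e-03, -6.01822543e+01,  6.83785882e-01, -3.00087690e+01,
        1.38335882e-02,  6.41507606e-03,  3.27270925e-05]), 'ee_pos': array([ 0.14830834, -0.60669768,  0.23054408]), 'tcp_rot': array([ 7.86616219e-01, -6.17441829e-01, -5.85995866e-04, -4.09343223e-04]), 'wrist_force': array([0.43176082, 0.58419931, 0.17179015]), 'moment': array([0.0075296 , 0.02787641, 0.00332344]), 'width': 0.08510936688728538}
0.0187
```

View pics/scene0b.png

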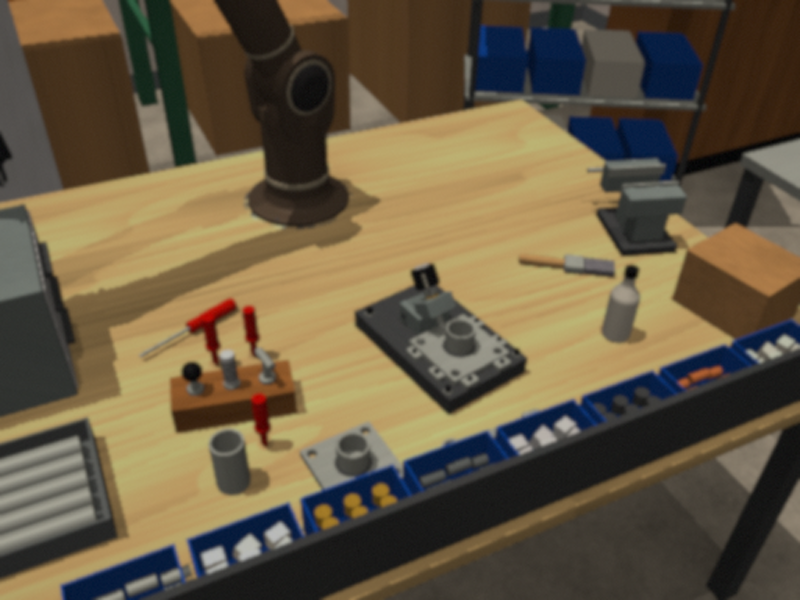

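View pics/side0b.png

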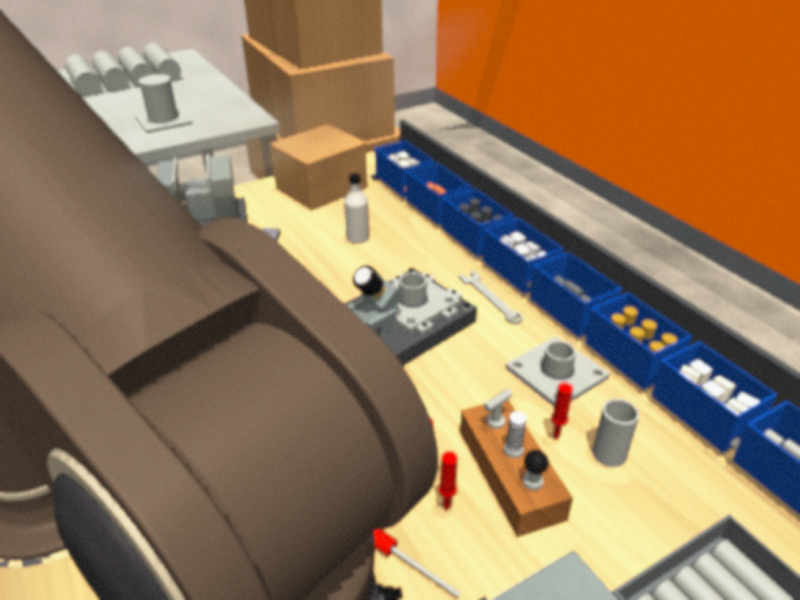

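The rack in the scene view (800x600) holds a ball pin at (192,372), a plain aluminium pin at (228,368) and a T pin at (265,362). Red look-alikes stand on the bench at (210,335), (250,325) and (260,415). The plain aluminium pin in the middle hole fits the description. I'll confirm it in a crop and measure.

```bash
python3 - <<'E'
from h import *
a=np.load('pics/scene0.npz')['im']; b=np.load('pics/side0.npz')['im']
A=cv2.resize(a[205:285,100:200],(400,320),interpolation=cv2.INTER_CUBIC)
B=cv2.resize(b[240:345,280:380],(400,420),interpolation=cv2.INTER_CUBIC)
o=np.zeros((420,800,3),np.uint8); o[:320,:400]=A; o[:,400:]=B
cv2.imwrite('pics/crop1.png',o[:,:,::-1])
A=cv2.resize(a[160:270,220:345],(800,704),interpolation=cv2.INTER_CUBIC)
cv2.imwrite('pics/crop2.png',cv2.resize(A,(680,598))[:,:,::-1])
B=cv2.resize(b[160:240,200:310],(800,582),interpolation=cv2.INTER_CUBIC)
cv2.imwrite('pics/crop3.png',B[:,:,::-1])
E
```

```text
(no output)
```

View pics/crop1.png

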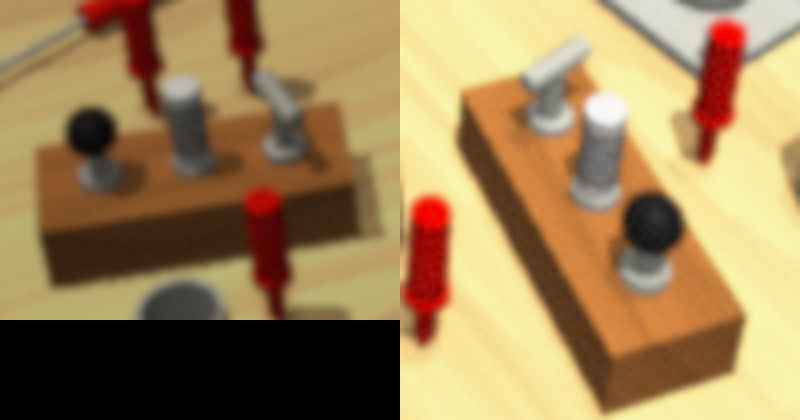

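View pics/crop2.png

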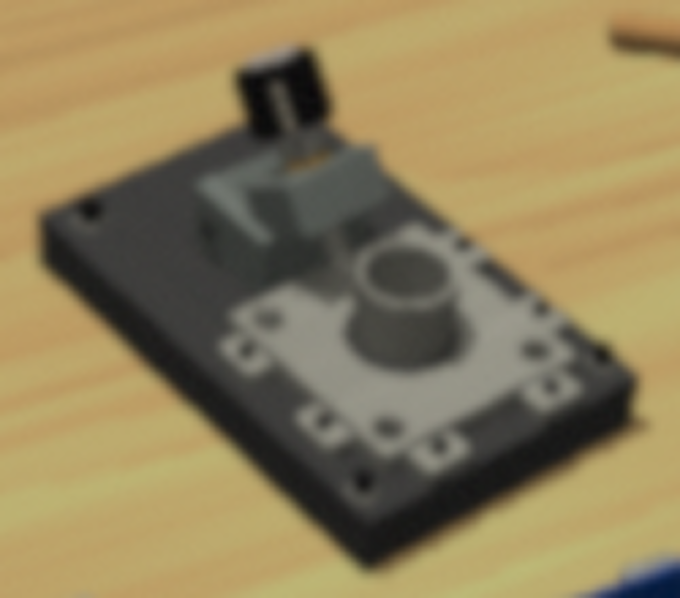

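View pics/crop3.png

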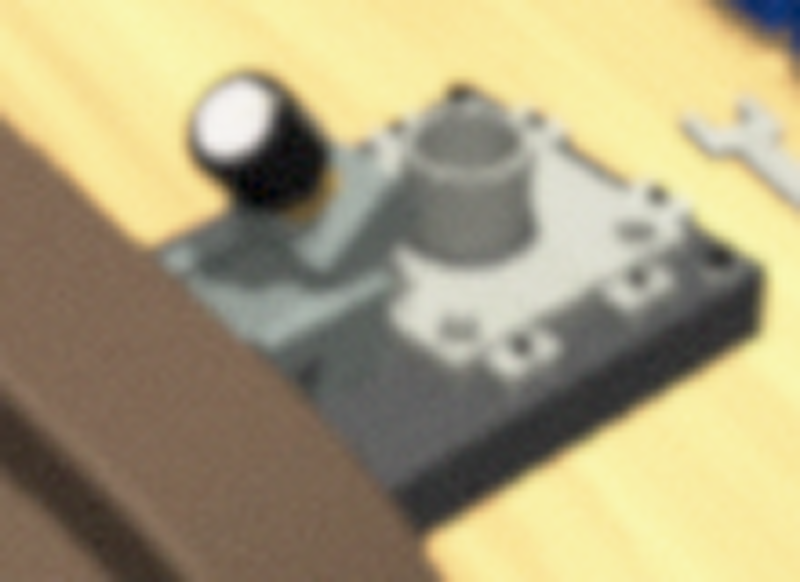

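View pics/wrist0.png

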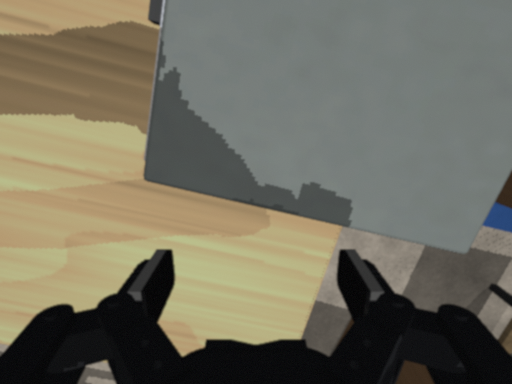

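Confirmed in the crop: the plain aluminium pin stands in the middle hole, with the T pin on its +y side and the ball pin on its -y side. The red ones are decoys. Next I measure positions.

```bash
python3 - <<'E'
from h import *
S=cam('scene'); D=cam('side')
def tri(us,ud):
    o1,d1=ray(S,*us);o2,d2=ray(D,*ud)
    A=np.stack([d1,-d2],1); t=np.linalg.lstsq(A,o2-o1,rcond=None)[0]
    p,q=o1+d1*t[0],o2+d2*t[1]; return ((p+q)/2).round(4),np.linalg.norm(p-q).round(4)
c1=lambda x,y:(100+(x+.5)/4-.5,205+(y+.5)/4-.5)
c1b=lambda x,y:(280+(x+.5-400)/4-.5,240+(y+.5)/4-.5)
c2=lambda x,y:(220+x/5.44,160+y/5.44)
c3=lambda x,y:(200+x/7.2727,160+y/7.275)
print('pin top',tri(c1(181,88),c1b(605,110)), 'base',tri(c1(192,162),c1b(596,190)))
print('pin top plane', onplane(S,*c1(181,88),.116),onplane(D,*c1b(605,110),.116))
for n,p,q in (('ball',(91,132),(652,224)),('tee',(276,95),(556,62))): print(n,tri(c1(*p),c1b(*q)))
for n,p in (('k1',(37,150)),('k2',(338,103)),('k3',(355,183)),('k4',(52,232))): print('rack S',n,onplane(S,*c1(*p),.05).round(4))
for n,p in (('a',(461,95)),('c',(612,355)),('d',(743,315)),('b?',(585,70))): print('rack D',n,onplane(D,*c1b(*p),.05).round(4))
# holes
for n,p in (('FL',(540,348)),('FR',(390,430)),('NR',(268,317))): print('S',n,onplane(S,*c2(*p),.047).round(4))
for n,p in (('FL?',(636,230)),('FR?',(636,230)),('NR?',(458,328))): print('D',n,onplane(D,*c3(*p),.047).round(4))
print('tube top',onplane(S,*c2(405,273),.087),onplane(D,*c3(470,138),.087))
for n,p in (('nr',(42,215)),('far r',(370,518)),('fl',(633,380))): print('plate',n,onplane(S,*c2(*p),.035).round(4))
for n,p in (('far r',(762,268)),): print('plateD',n,onplane(D,*c3(*p),.035).round(4))
E
```

```text
pin top (array([ 0.5549, -0.3101,  0.1148]), np.float64(0.0001)) base (array([ 0.5558, -0.3108,  0.0537]), np.float64(0.0003))
pin top plane [ 0.55618648 -0.31025572  0.116     ] [ 0.55405845 -0.31102492  0.116     ]
ball (array([ 0.5435, -0.3652,  0.0901]), np.float64(0.0002))
tee (array([ 0.5659, -0.2563,  0.0975]), np.float64(0.0006))
rack S k1 [ 0.5024 -0.3949  0.05  ]
rack S k2 [ 0.5389 -0.2107  0.05  ]
rack S k3 [ 0.6108 -0.2246  0.05  ]
rack S k4 [ 0.5749 -0.4023  0.05  ]
rack D a [ 0.5359 -0.2138  0.05  ]
rack D c [ 0.5003 -0.3944  0.05  ]
rack D d [ 0.5707 -0.4095  0.05  ]
rack D b? [ 0.6083 -0.2344  0.05  ]
S FL [0.6583 0.1213 0.047 ]
S FR [0.678  0.0279 0.047 ]
S NR [0.5842 0.0112 0.047 ]
D FL? [0.6757 0.0249 0.047 ]
D FR? [0.6757 0.0249 0.047 ]
D NR? [0.586  0.0085 0.047 ]
tube top [0.62212245 0.06358124 0.087     ] [0.6233173  0.06148824 0.087     ]
plate nr [ 0.4544 -0.0538  0.035 ]
plate far r [ 0.7141 -0.0013  0.035 ]
plate fl [0.6858 0.1585 0.035 ]
plateD far r [ 0.7127 -0.0071  0.035 ]
```

```bash
cat >> h.py <<'E'
def plan(p,yaw=None,Rt=None,grip=None):
    """target TCP p, tool pointing down w/ jaw (tool x) yaw; prints rotvec in tool frame and shift (cm) in present and final tool axes"""
    s=ctrl.sense(); R0=R.from_quat(s['tcp_rot'])
    if Rt is None: Rt=R.from_matrix(np.array([[np.cos(yaw),np.sin(yaw),0],[np.sin(yaw),-np.cos(yaw),0],[0,0,-1]]).astype(float))
    rv=(R0.inv()*Rt).as_rotvec(); d=np.array(p)-s['ee_pos']
    print('t',round(s['t'],2),'rv',rv.round(4),'shift now axes cm',(R0.inv().apply(d)*100).round(2),'final axes',(Rt.inv().apply(d)*100).round(2))
    return rv,d
E
python3 - <<'E'
from h import *
plan([0.555,-0.31,0.25],-0.2)
E
python3 -m jog '[0,0,-0.161,0,0,0,0,0,0,-0.161,0,0,0,0,0,0,-0.161,0,0,0,0,0,0,-0.161,0,0,0,0,0,0,-0.161,0,0,0,0,0,0,-0.161,0,0,0,0,0,0,-0.161,0,0,0,0]'
python3 - <<'E'
from h import *
plan([0.555,-0.31,0.25],-0.2)
E
```

```text
t 0.15 rv [-7.000e-04  1.100e-03 -1.131e+00] shift now axes cm [-19.17 -46.55  -1.91] final axes [ 33.96 -37.16  -1.94]
t: 1.02
ee_pos: [0.1483, -0.6069, 0.2309]
tcp_rot: [0.995, -0.099, -0.0, -0.0]
wrist_force: [0.9, 0.2, -0.9]
width: 0.0851
t 1.02 rv [-0.0006  0.0003  0.0013] shift now axes cm [ 34.01 -37.14  -1.9 ] final axes [ 33.96 -37.18  -1.91]
```

```bash

python3 -m jog '[0,0,0,3.4,-3.7,-0.2,0,0,0,0,3.4,-3.7,-0.2,0,0,0,0,3.4,-3.7,-0.2,0,0,0,0,3.4,-3.7,-0.2,0,0,0,0,3.4,-3.7,-0.2,0,0,0,0,3.4,-3.7,-0.2,0,0,0,0,3.4,-3.7,-0.2,0,0,0,0,3.4,-3.7,-0.2,0,0,0,0,3.4,-3.7,-0.2,0,0,0,0,3.4,-3.7,-0.2,0,0,0,0,0,0,0,0]'
python3 - <<'E'
from h import *
plan([0.555,-0.31,0.25],-0.2)
im,d,s=snap('wrist','w1')
C=cam('wrist',s); print(proj(C,[.555,-.3105,.116]))
E
```

```text
t: 2.4
ee_pos: [0.5597, -0.3088, 0.2509]
tcp_rot: [0.995, -0.098, 0.001, -0.001]
wrist_force: [0.5, 0.3, 0.5]
width: 0.0854
t 2.4 rv [-0.003  -0.0007  0.0032] shift now axes cm [-0.44  0.21  0.09] final axes [-0.44  0.21  0.09]
[252.39173904 187.18421856]
```

View pics/w1.png

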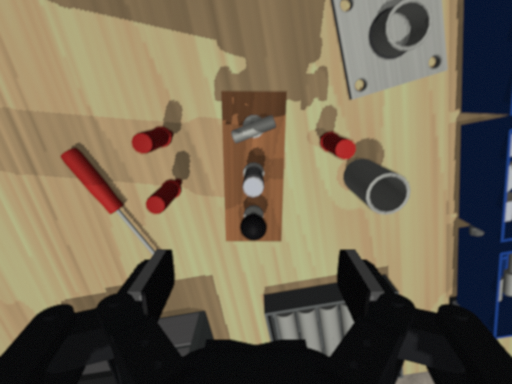

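The wrist view shows the pin's bright top at (253,186), where it was predicted. The red decoys are at about (147,140), (158,200) and (343,150). I'll refine the pin and check clearances.

```bash
python3 - <<'E'
from h import *
z=np.load('pics/w1.npz'); im=z['im'].astype(int); d=z['d']
s={'ee_pos':z['pos'],'tcp_rot':z['rot']}; C=cam('wrist',s)
m=((im.min(2)>150)).astype(np.uint8); m[:160]=0;m[215:]=0;m[:,:235]=0;m[:,275:]=0
v,u=np.nonzero(m); print(len(u),u.mean(),v.mean(),onplane(C,u.mean(),v.mean(),.116), 'depth z',bydepth(C,u.mean(),v.mean(),np.median(d[v,u])))
for p in ((143,143),(155,203),(345,148),(390,193),(253,228)):
    q=bydepth(C,*p,d[p[1],p[0]]); print(p,q.round(3),((q-[.555,-.3105,0])@np.array([.98,-.2,0])).round(3),((q-[.555,-.3105,0])@np.array([.2,.98,0])).round(3))
plan([0.555,-0.3105,0.074],-0.2)
E
```

```text
278 252.8453237410072 186.62230215827338 [ 0.55557341 -0.31000429  0.116     ] depth z [ 0.55560776 -0.30985493  0.1165312 ]
(143, 143) [ 0.455 -0.246  0.106] -0.111 0.043
(155, 203) [ 0.448 -0.31   0.106] -0.105 -0.021
(345, 148) [ 0.655 -0.291  0.106] 0.094 0.039
(390, 193) [ 0.719 -0.369  0.056] 0.172 -0.024
(253, 228) [ 0.546 -0.36   0.105] 0.001 -0.051
t 2.45 rv [-0.0011  0.0005  0.    ] shift now axes cm [-0.27 -0.03 17.67] final axes [-0.28 -0.05 17.67]
```

```bash

python3 -m jog '[0,0,0,-0.2,0,2,0,0,0,0,-0.1,0,2,0,0,0,0,0,0,3.5,0,0,0,0,0,0,3.5,0,0,0,0,0,0,3.5,0,0,0,0,0,0,2,0,0,0,0,0,0,1.2,0,0,0,0,0,0,0,0,0,0,0,0,0,0,0]'
python3 - <<'E'
from h import *
plan([0.5553,-0.310,0.074],-0.2)
im,d,s=snap('wrist','w2')
E
```

```text
t: 3.58
ee_pos: [0.5541, -0.3134, 0.0755]
tcp_rot: [0.995, -0.102, 0.001, 0.0]
wrist_force: [0.2, 0.3, -0.2]
width: 0.0853
t 3.58 rv [ 0.0005 -0.0018 -0.004 ] shift now axes cm [ 0.04 -0.36  0.15] final axes [ 0.05 -0.36  0.15]
```

View pics/w2.png

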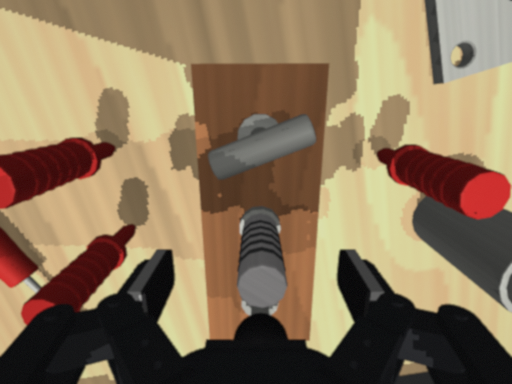

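The pin's top sits between the fingers at (262,283), and the T pin ahead is clear. I'll shift a little to centre it.

```bash

python3 - <<'E'
from h import *
z=np.load('pics/w2.npz'); C=cam('wrist',{'ee_pos':z['pos'],'tcp_rot':z['rot']})
print(onplane(C,262,284,.116))
E
python3 -m jog '[0,0,0,0.05,-0.35,0.15,0,0,0,0,0,0,0,0]'
python3 - <<'E'
from h import *
plan([0.5553,-0.310,0.074],-0.2)
E
```

```text
[ 0.55667106 -0.30810014  0.116     ]
t: 3.88
ee_pos: [0.555, -0.3092, 0.0732]
tcp_rot: [0.995, -0.101, 0.0, 0.0]
wrist_force: [-0.7, 0.9, -0.1]
width: 0.0855
t 3.88 rv [-0.     -0.0006 -0.0033] shift now axes cm [ 0.05  0.07 -0.08] final axes [ 0.05  0.07 -0.08]
```

```bash

python3 -m jog '[0,0,0,0,0,0,150,0,0,0,0,0,0,255,0,0,0,0,0,0,255,0,0,0,0,0,0,255,0,0,0,0,0,0,255,0,0,0,0,0,0,255,0,0,0,0,0,0,255,0,0,0,0,0,0,255]' 50
python3 - <<'E'
from h import *
im,d,s=snap('wrist','w3'); print(s['width'],s['wrist_force'],s['ee_pos'])
E
```

```text
t: 4.88
ee_pos: [0.5552, -0.3099, 0.073]
tcp_rot: [0.995, -0.102, 0.001, 0.0]
wrist_force: [3.8, -0.5, -0.4]
width: 0.0208
0.020844872079307415 [ 3.78177689 -0.45285675 -0.37849032] [ 0.5552105  -0.30988516  0.0730325 ]
```

View pics/w3.png

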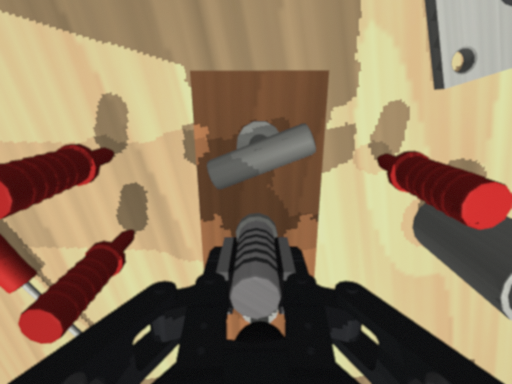

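The pin is gripped at a width of 21 mm. Now I lift it.

```bash

python3 -m jog '[0,0,0,0,0,-1,255,0,0,0,0,0,-3,255,0,0,0,0,0,-4,255,0,0,0,0,0,-4,255,0,0,0,0,0,-2,255,0,0,-0.13,0,0,0,255,0,0,-0.13,0,0,0,255,0,0,-0.13,0,0,0,255,0,0,0,0,0,0,255]'
python3 - <<'E'
from h import *
plan([0.64,0.02,0.215],0.19)
im,d,s=snap('wrist','w4'); im,d,s=snap('scene','s4')
E
```

```text
t: 6.05
ee_pos: [0.5531, -0.3095, 0.2119]
tcp_rot: [0.996, 0.092, -0.002, -0.001]
wrist_force: [-0.1, -0.0, -2.8]
width: 0.0209
t 6.05 rv [-0.0018  0.0028 -0.0051] shift now axes cm [ 14.6  -30.79  -0.3 ] final axes [ 14.75 -30.72  -0.31]
```

View pics/s4.png

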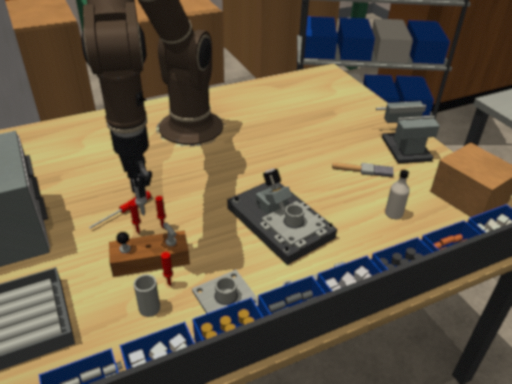

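View pics/w4.png

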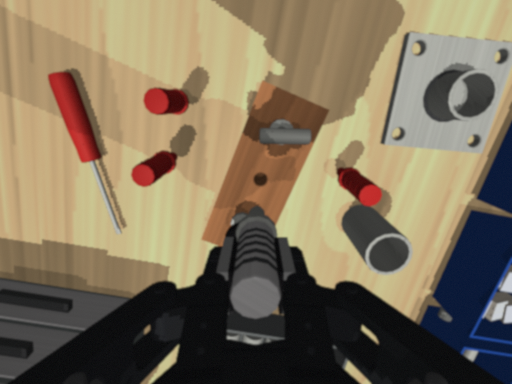

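The pin is out: the middle rack hole at (260,180) is empty and both neighbours are still in place. Next I move toward the fixture and look.

```bash

python3 -m jog '[0,0,0,2.1,-4.4,0,255,0,0,0,2.1,-4.4,0,255,0,0,0,2.1,-4.4,0,255,0,0,0,2.1,-4.4,0,255,0,0,0,2.1,-4.4,0,255,0,0,0,2.1,-4.4,0,255,0,0,0,2.1,-4.4,0,255,0,0,0,0,0,0,255,0,0,0,0,0,0,255,0,0,0,0,0,0,255]'
python3 - <<'E'
from h import *
plan([0.64,0.02,0.215],0.19)
im,d,s=snap('wrist','w5')
cv2.imwrite('pics/w5b.png',cv2.resize(im[:,:,::-1],(800,600),interpolation=cv2.INTER_CUBIC))
E
```

```text
t: 7.4
ee_pos: [0.6419, 0.0183, 0.2125]
tcp_rot: [0.996, 0.091, -0.0, 0.001]
wrist_force: [0.1, 0.5, -1.3]
width: 0.0206
t 7.4 rv [ 0.0009  0.0008 -0.0068] shift now axes cm [-0.15 -0.2  -0.25] final axes [-0.15 -0.2  -0.25]
```

View pics/w5b.png

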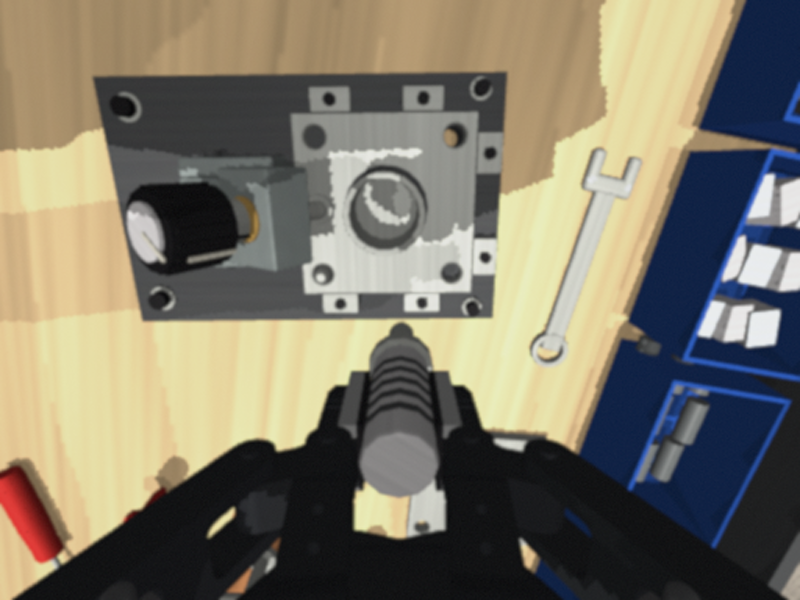

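The wrist view (800x600) shows the flange holes clearly: fixed pin near right (322,272), far right (451,271), near left (315,136) and the target far left (453,135).

```bash

python3 - <<'E'
from h import *
z=np.load('pics/w5.npz'); im=z['im']; C=cam('wrist',{'ee_pos':z['pos'],'tcp_rot':z['rot']})
c=im[70:190,180:320]; cv2.imwrite('pics/w5c.png',cv2.resize(c[:,:,::-1],None,fx=5,fy=5,interpolation=cv2.INTER_CUBIC))
H={}
for n,p in (('FL',(453,135)),('FR',(451,271)),('NL',(315,136))):
    H[n]=onplane(C,p[0]/1.5625,p[1]/1.5625,.047); print(n,H[n].round(4))
a=H['FL']-H['NL'];b=H['FL']-H['FR']; print(np.linalg.norm(a),np.linalg.norm(b),np.degrees(np.arctan2(a[1],a[0])),np.degrees(np.arctan2(-b[0],b[1])))
print('tube mouth',onplane(C,387/1.5625,208/1.5625,.087))
print('plate corners',[onplane(C,u/1.5625,v/1.5625,.035).round(4) for u,v in ((506,73),(491,317),(143,320),(95,77))])
E
```

```text
FL [0.6574 0.1183 0.047 ]
FR [0.676  0.0292 0.047 ]
NL [0.569  0.1012 0.047 ]
0.09000055233334794 0.09097385259023463 10.911982092155837 11.798033955804742
tube mouth [0.62354571 0.06855258 0.087     ]
plate corners [array([0.6842, 0.1622, 0.035 ]), array([ 0.7161, -0.0032,  0.035 ]), array([ 0.4529, -0.0546,  0.035 ]), array([0.4211, 0.111 , 0.035 ])]
```

View pics/w5c.png

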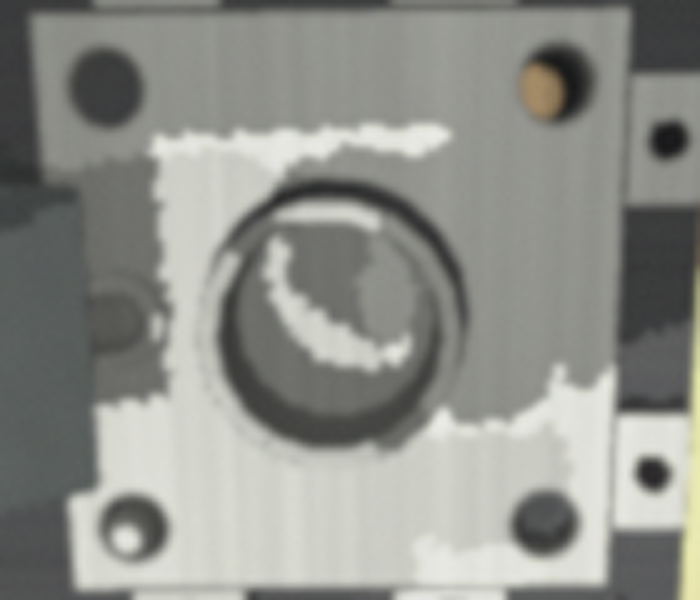

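```bash

python3 - <<'E'
from h import *
z=np.load('pics/w5.npz'); C=cam('wrist',{'ee_pos':z['pos'],'tcp_rot':z['rot']})
H={}
for n,p in (('FL',(557,82)),('FR',(545,523)),('NL',(106,87)),('NR',(133,527))):
    H[n]=onplane(C,180+(p[0]+.5)/5-.5,70+(p[1]+.5)/5-.5,.047); print(n,H[n].round(4))
plan([.6587,.1187,.16],.19)
E
python3 -m jog '[0,0,0,3.6,-4.6,0,255,0,0,0,0,-4.8,0,255,0,0,0,0,0,3,255,0,0,0,0,0,2,255,0,0,0,0,0,0,255,0,0,0,0,0,0,255,0,0,0,0,0,0,255]'
python3 - <<'E'
from h import *
plan([.6587,.1187,.135],.19)
for n in('scene','side','wrist'): snap(n,n[0]+'6')
A=cv2.resize(np.load('pics/s6.npz')['im'][150:270,230:350],(400,400),interpolation=cv2.INTER_CUBIC)
B=cv2.resize(np.load('pics/w6.npz')['im'],(400,300),interpolation=cv2.INTER_CUBIC)
B2=cv2.resize(np.load('pics/s6.npz')['im'],(400,300),interpolation=cv2.INTER_CUBIC)
E
python3 - <<'E'
import cv2
a=cv2.imread('pics/s6.png');
E
```

```text
FL [0.6584 0.1189 0.047 ]
FR [0.6761 0.0284 0.047 ]
NL [0.5682 0.1011 0.047 ]
NR [0.5855 0.0106 0.047 ]
t 7.45 rv [ 0.0008  0.0005 -0.0068] shift now axes cm [ 3.48 -9.56  5.26] final axes [ 3.54 -9.54  5.27]
t: 8.32
ee_pos: [0.6608, 0.1188, 0.164]
tcp_rot: [0.996, 0.092, 0.001, -0.0]
wrist_force: [0.8, 0.6, -0.9]
width: 0.0205
t 8.32 rv [ 0.     -0.0018 -0.0051] shift now axes cm [-0.22 -0.03  2.9 ] final axes [-0.21 -0.04  2.9 ]
```

View pics/w6.png

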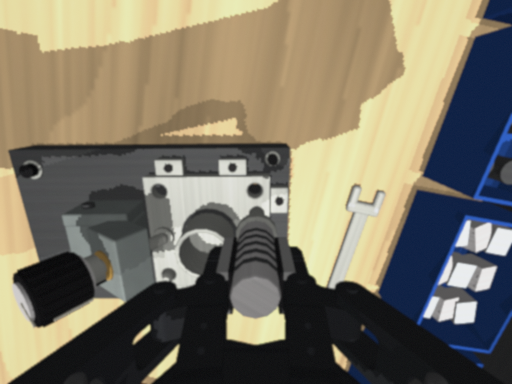

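```bash

python3 - <<'E'
from h import *
z=np.load('pics/w6.npz'); C=cam('wrist',{'ee_pos':z['pos'],'tcp_rot':z['rot']}); print('FL',onplane(C,255,190,.047).round(4))
p=z['pos']
S=cam('scene');D=cam('side')
a=z['pos'].copy()
i1=cv2.imread('pics/s6.png')
import rig
E
python3 - <<'E'
from h import *
S=cam('scene');D=cam('side')
im1,_,s=snap('scene','sc7'); im2,_,s=snap('side','sd7')
p=s['ee_pos']; print(p)
t=p+[0,0,-.063]
a=proj(S,t);b=proj(D,t);print('tip',a,b,'h',proj(S,[.6584,.1189,.047]),proj(D,[.6584,.1189,.047]))
def cr(im,c,h=45):
    u,v=c.round().astype(int); print('off',u-h,v-h); return cv2.resize(im[max(v-h,0):v+h,u-h:u+h],(400,400),interpolation=cv2.INTER_CUBIC)
cv2.imwrite('pics/c7.png',np.hstack([cr(im1,a),cr(im2,b)])[:,:,::-1])
E
```

```text
FL [0.6588 0.1188 0.047 ]
[0.66031382 0.11913511 0.16335488]
tip [321.03958796 209.36515492] [265.19006957 161.33793695] h [318.50794167 224.26112387] [264.59273636 176.98555196]
off 276 164
off 220 116
```

View pics/c7.png

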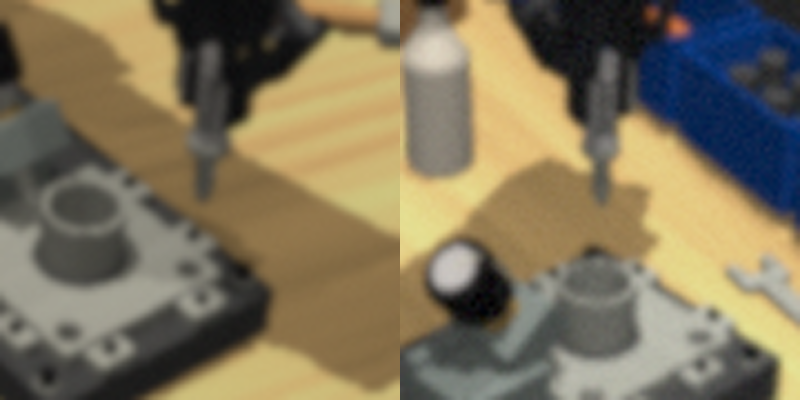

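```bash

python3 - <<'E'
from h import *
z=np.load('pics/w6.npz');im=z['im']; d=z['d']; C=cam('wrist',{'ee_pos':z['pos'],'tcp_rot':z['rot']})
Rt=R.from_quat(z['rot']).as_matrix()
for h in (-.043,.017,.063): print(h,proj(C,z['pos']+Rt@[0,0,h]))
cv2.imwrite('pics/w6c.png',cv2.resize(im[150:350,190:330][:,:,::-1],None,fx=3,fy=3,interpolation=cv2.INTER_CUBIC))
for v in (292,295): print(bydepth(C,255,v,d[v,255]), z['pos'])
plan([.6585,.1189,.135],.195)
E
```

```text
-0.043 [259.1833549  300.23455657]
0.017 [257.92535335 236.71581327]
0.063 [257.40127715 210.25427049]
[0.65794194 0.12305243 0.20710748] [0.66055928 0.11904163 0.16371358]
[0.65813339 0.12203145 0.20769375] [0.66055928 0.11904163 0.16371358]
t 8.57 rv [ 0.0001 -0.0006 -0.0091] shift now axes cm [-0.18 -0.    2.82] final axes [-0.18 -0.01  2.82]
```

View pics/w6c.png

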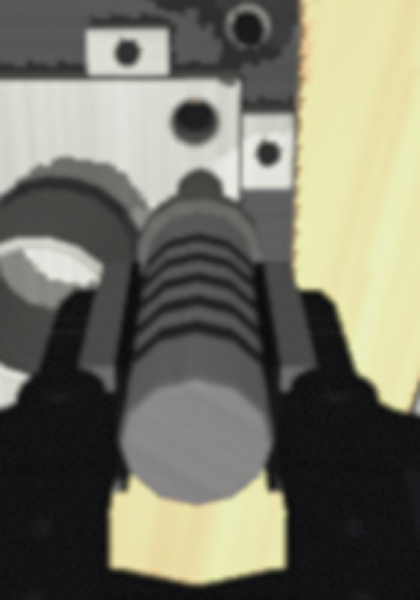

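```bash

python3 -m jog '[0,0,0,-0.15,0,1.5,255,0,0,0,0,0,1.6,255,0,0,0,0,0,0.5,255,0,0,0,0,0,0,255,0,0,0,0,0,0,255]'
python3 - <<'E'
from h import *
plan([.6585,.1189,.110],.195); print(ctrl.sense()['wrist_force'])
im1,_,s=snap('scene','sc8'); im2,_,s=snap('side','sd8'); im3,_,s=snap('wrist','w8')
cv2.imwrite('pics/c8.png',np.hstack([cv2.resize(im1[174:254,280:360],(400,400),interpolation=cv2.INTER_CUBIC),cv2.resize(im2[136:216,225:305],(400,400),interpolation=cv2.INTER_CUBIC)])[:,:,::-1])
cv2.imwrite('pics/w8c.png',cv2.resize(im3[150:350,190:330][:,:,::-1],None,fx=3,fy=3,interpolation=cv2.INTER_CUBIC))
E
```

```text
t: 9.2
ee_pos: [0.6589, 0.1191, 0.1271]
tcp_rot: [0.996, 0.093, 0.0, -0.0]
wrist_force: [0.6, -0.0, -1.6]
width: 0.0205
t 9.2 rv [-0.0001 -0.0006 -0.0089] shift now axes cm [-0.05  0.01  1.71] final axes [-0.04  0.01  1.71]
[ 0.62420769 -0.01165242 -1.62167683]
```

View pics/c8.png

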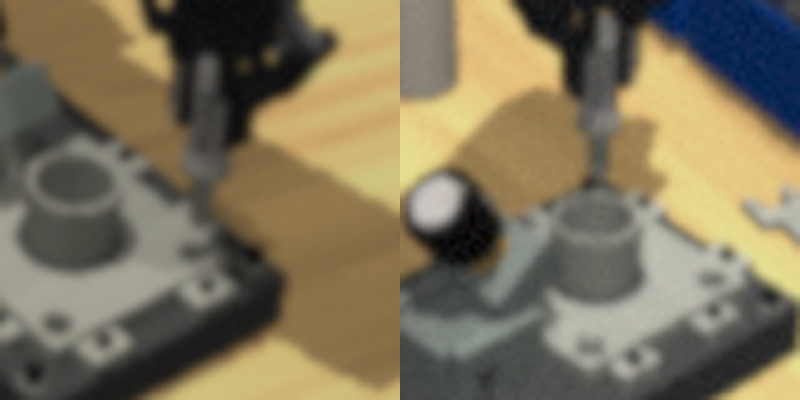

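View pics/w8c.png

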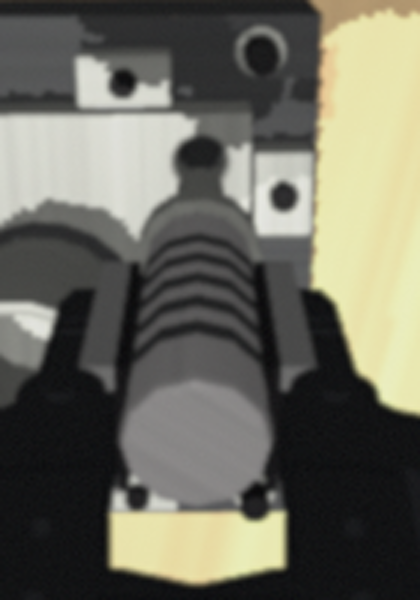

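```bash

python3 -m jog '[0,0,0,-0.04,0.05,0.8,255,0,0,0,0,0,0.8,255,0,0,0,0,0,0.6,255,0,0,0,0,0,0,255,0,0,0,0,0,0,255]'
python3 - <<'E'
from h import *
plan([.6585,.1189,.0735],.195); print(ctrl.sense()['wrist_force'])
im3,_,s=snap('wrist','w9')
cv2.imwrite('pics/w9c.png',cv2.resize(im3[150:350,190:330][:,:,::-1],None,fx=3,fy=3,interpolation=cv2.INTER_CUBIC))
E
```

```text
t: 9.98
ee_pos: [0.6584, 0.1184, 0.1048]
tcp_rot: [0.996, 0.093, 0.0, -0.0]
wrist_force: [-0.6, 0.3, -1.6]
width: 0.0209
t 9.97 rv [-0.0001 -0.0001 -0.0089] shift now axes cm [ 0.02 -0.04  3.13] final axes [ 0.02 -0.04  3.13]
[-0.6361644   0.32661737 -1.57321512]
```

View pics/w9c.png

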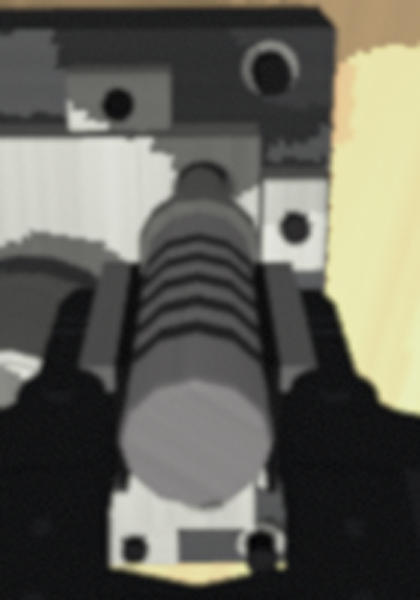

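The tip is in the flange hole (shank centred in it at (203,175)) with no contact force. I keep lowering in small steps.

```bash

python3 -m jog '[0,0,0,0,0,0.4,255,0,0,0,0,0,0.4,255,0,0,0,0,0,0.3,255,0,0,0,0,0,0,255]'
python3 -c "
from h import *
s=ctrl.sense();print(s['wrist_force'].round(1),s['moment'].round(2))"
```

```text
t: 10.52
ee_pos: [0.6581, 0.1182, 0.0934]
tcp_rot: [0.996, 0.093, -0.0, 0.0]
wrist_force: [-0.2, 0.2, -1.6]
width: 0.0207
[-0.2  0.2 -1.6] [ 0.02  0.01 -0.04]
```

```bash

python3 -m jog '[0,0,0,0,0,0.4,255,0,0,0,0,0,0.4,255,0,0,0,0,0,0,255,0,0,0,0,0,0,255]'
python3 -c "
from h import *
s=ctrl.sense();print(s['wrist_force'].round(1),s['moment'].round(2))"
```

```text
t: 11.02
ee_pos: [0.6587, 0.1179, 0.0857]
tcp_rot: [0.996, 0.093, 0.0, 0.0]
wrist_force: [3.5, -0.8, -3.2]
width: 0.021
[ 3.5 -0.8 -3.2] [-0.38 -0.87  0.02]
```

```bash

python3 -m jog '[0,0,0,0.04,0,0.3,255,0,0,0,0,0,0.4,255,0,0,0,0,0,0,255,0,0,0,0,0,0,255]'
python3 -c "
from h import *
s=ctrl.sense();print(s['wrist_force'].round(1),s['moment'].round(2))"
```

```text
t: 11.52
ee_pos: [0.6589, 0.1181, 0.0785]
tcp_rot: [0.996, 0.093, 0.0, 0.0]
wrist_force: [3.2, -0.9, -4.2]
width: 0.021
[ 3.2 -0.9 -4.2] [-0.62 -1.08  0.01]
```

```bash

python3 -m jog '[0,0,0,0.04,0,0.3,255,0,0,0,0,0,0.3,255,0,0,0,0,0,0.2,255,0,0,0,0,0,0.1,255,0,0,0,0,0,0,255]'
python3 - <<'E'
from h import *
s=ctrl.sense();print(s['wrist_force'].round(1),s['moment'].round(2))
im3,_,s=snap('wrist','w10')
im1,_,s=snap('scene','sc10')
A=cv2.resize(im3[150:350,190:330],None,fx=2.5,fy=2.5,interpolation=cv2.INTER_CUBIC); B=cv2.resize(im1[174:254,270:350],(500,500),interpolation=cv2.INTER_CUBIC)
B=B[:, :450]
cv2.imwrite('pics/c10.png',np.hstack([A,B])[:,:,::-1] if A.shape[0]==B.shape[0] else A)
E
```

```text
t: 12.15
ee_pos: [0.6592, 0.1183, 0.07]
tcp_rot: [0.996, 0.093, 0.0, 0.0]
wrist_force: [3.0, -3.3, 0.9]
width: 0.0204
[ 3.  -3.3  0.9] [-0.97 -0.52  0.04]
```

View pics/c10.png

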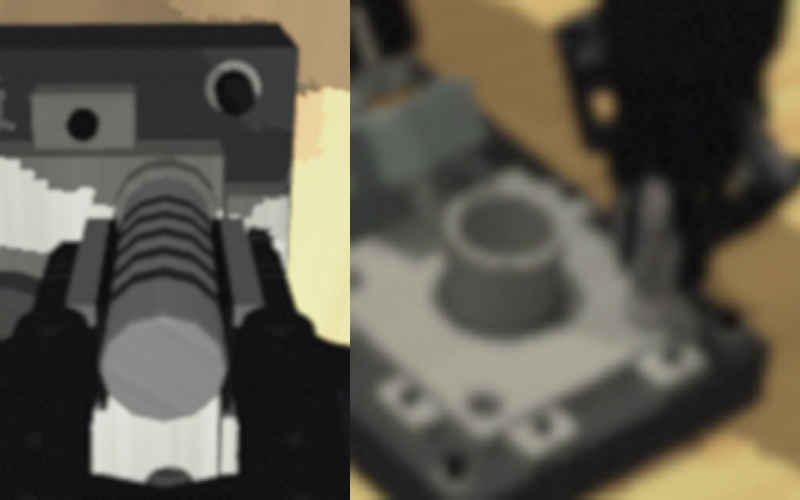

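```bash

python3 -m jog '[0,0,0,0,0,0.1,255,0,0,0,0,0,0.1,255,0,0,0,0,0,0,255]'
python3 -c "
from h import *
s=ctrl.sense();print(s['wrist_force'].round(1),s['moment'].round(2))"
```

```text
t: 12.62
ee_pos: [0.6593, 0.1183, 0.0698]
tcp_rot: [0.996, 0.093, 0.0, 0.0]
wrist_force: [-3.7, -6.1, 14.7]
width: 0.0209
[-3.7 -6.1 14.7] [-1.38  0.73 -0.02]
```

The shoulder is seated: z has stopped at 0.0698 with 15 N upward force. I release, back off and inspect.

```bash

python3 -m jog '[0,0,0,0,0,-0.15,255,0,0,0,0,0,0,180,0,0,0,0,0,0,100,0,0,0,0,0,0,50,0,0,0,0,0,0,0,0,0,0,0,0,0,0,0,0,0,0,0,-2,0,0,0,0,0,0,-4,0,0,0,0,0,0,-5,0,0,0,0,0,0,-5,0,0,0,0,0,0,0,0]'
python3 - <<'E'
from h import *
im3,d,s=snap('wrist','w11');C=cam('wrist',s)
cv2.imwrite('pics/w11b.png',cv2.resize(im3[:,:,::-1],(800,600),interpolation=cv2.INTER_CUBIC))
E
```

```text
t: 14.0
ee_pos: [0.6614, 0.1197, 0.2361]
tcp_rot: [0.996, 0.093, 0.005, -0.001]
wrist_force: [0.1, -0.2, -1.0]
width: 0.0855
```

View pics/w11b.png

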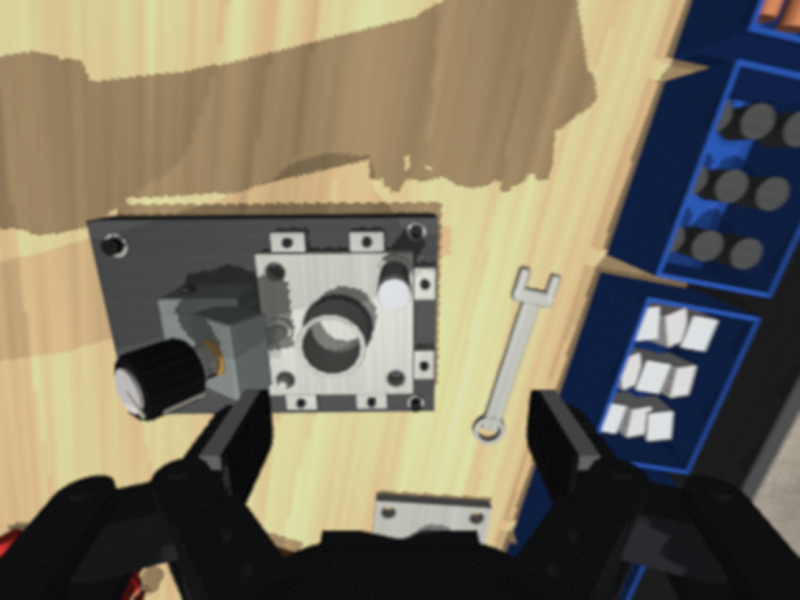

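```bash

python3 - <<'E'
from h import *
z=np.load('pics/w11.npz'); C=cam('wrist',{'ee_pos':z['pos'],'tcp_rot':z['rot']}); im=z['im'].astype(int);d=z['d']
m=(im.min(2)>170).astype(np.uint8); m[:170]=0;m[200:]=0;m[:,:238]=0;m[:,263:]=0
v,u=np.nonzero(m); print(len(u),u.mean(),v.mean(), bydepth(C,u.mean(),v.mean(),np.median(d[v,u])), onplane(C,u.mean(),v.mean(),.113))
g=lambda p,zz:onplane(C,p[0]/1.5625,p[1]/1.5625,zz).round(4)
print('NR,NL,FR',g((286,380),.047),g((275,272),.047),g((396,379),.047))
yaw=.195;c,s_=np.cos(yaw),np.sin(yaw); Rf=np.array([[c,-s_,0],[s_,c,0],[0,0,1]])
o=np.array([.6585,.1188,0])-Rf@[.101,.046,0]; print('origin',o)
kg=o+Rf@[-.046,0,.134]; ax=Rf@[-np.sin(np.radians(35)),0,np.cos(np.radians(35))]
for t in (-.021,0,.017): print(t,kg+ax*t,proj(C,kg+ax*t)*1.5625)
print(ax)
E
```

```text
498 249.42168674698794 188.3975903614458 [0.65532976 0.11824135 0.11224793] [0.65529696 0.11846324 0.113     ]
NR,NL,FR [0.5865 0.01   0.047 ] [0.5682 0.1005 0.047 ] [0.6765 0.0274 0.047 ]
origin [0.56832745 0.05410139 0.        ]
-0.021 [0.53501608 0.04752206 0.11679781] [188.08652811 366.51630623]
0 [0.52319925 0.04518813 0.134     ] [155.9382273  379.12247905]
0.017 [0.51363325 0.04329875 0.14792558] [126.91203315 390.50439382]
[-0.56270583 -0.11113992  0.81915204]
```

The pin is home: its bright top is at (393,292) and its height reads about 0.113 m. The knob's end face is at (130,392), within about 3 px of the predicted position. Now I work out the knob approach.

```bash

cat >> h.py <<'E'
yaw=.195;_c,_s=np.cos(yaw),np.sin(yaw); Rf=np.array([[_c,-_s,0],[_s,_c,0],[0,0,1]])
FO=np.array([.6585,.1188,0])-Rf@[.101,.046,0]
KG=FO+Rf@[-.046,0,.134]; AX=Rf@[-np.sin(np.radians(35)),0,np.cos(np.radians(35))]
def krot(psi):
    z=-AX; y0=-Rf[:,1]; x0=np.cross(y0,z)   # psi=0: jaw in fixture xz plane, tool y = -fixture y (as now)
    M=np.stack([x0,y0,z],1); return R.from_matrix(M)*R.from_rotvec([0,0,psi])
E
python3 - <<'E'
from h import *
print(ctrl.sense()['joints'].round(3))
for psi in (0,-1.57): plan(KG+AX*.10,Rt=krot(psi))
E
```

```text
[ 0.112  0.547 -0.556  1.448  0.297  1.225 -0.292]
t 14.05 rv [ 0.0028  0.6053 -0.0087] shift now axes cm [-20.57   4.78   1.61] final axes [-17.87   4.6  -10.41]
t 14.05 rv [-0.4722  0.4769 -1.5261] shift now axes cm [-20.57   4.78   1.61] final axes [ -4.61 -17.87 -10.41]
```

```bash

python3 -m jog '[0,0.151,0,0,0,0,0,0,0.151,0,0,0,0,0,0,0.151,0,0,0,0,0,0,0.151,0,0,0,0,0,0,0,-4.5,1.1,-2.6,0,0,0,0,-4.5,1.1,-2.6,0,0,0,0,-4.5,1.2,-2.6,0,0,0,0,-4.4,1.2,-2.6,0,0,0,0,0,0,0,0,0,0,0,0,0,0,0]'
python3 - <<'E'
from h import *
print(ctrl.sense()['joints'].round(3))
plan(KG+AX*.10,Rt=krot(0)); im,d,s=snap('wrist','w12'); C=cam('wrist',s)
for t in (-.021,0,.017): print(t,proj(C,KG+AX*t))
E
```

```text
[ 0.112  0.547 -0.556  1.448  0.297  1.225 -0.292]
t 14.05 rv [ 0.0028  0.6053 -0.0087] shift now axes cm [-20.57   4.78   1.61] final axes [-17.87   4.6  -10.41]
-0.021 [121.00489446 235.19750451]
0 [100.23697121 243.35742369]
0.017 [ 81.47420801 250.72949598]$: bad value
```

View pics/w12.png

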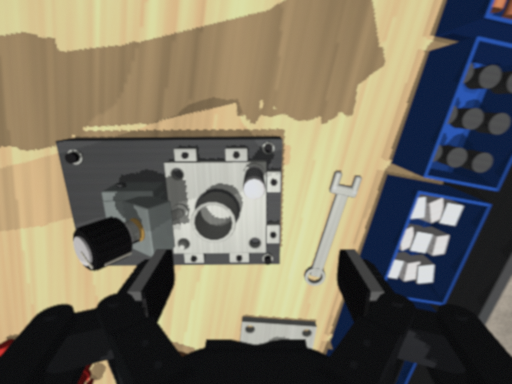

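The call was refused because of a typing slip in the rows, so nothing moved. Retyping it.

```bash

python3 -m jog '[0,0.15,0,0,0,0,0, 0,0.15,0,0,0,0,0, 0,0.15,0,0,0,0,0, 0,0.15,0,0,0,0,0, 0,0,0,-4.5,1.1,-2.6,0, 0,0,0,-4.5,1.1,-2.6,0, 0,0,0,-4.5,1.2,-2.6,0, 0,0,0,-4.4,1.2,-2.6,0, 0,0,0,0,0,0,0, 0,0,0,0,0,0,0]'
python3 - <<'E'
from h import *
print(ctrl.sense()['joints'].round(3))
plan(KG+AX*.10,Rt=krot(0)); im,d,s=snap('wrist','w13'); C=cam('wrist',s)
for t in (-.021,0,.017): print(t,proj(C,KG+AX*t))
E
```

```text
t: 15.35
ee_pos: [0.4918, 0.0469, 0.2159]
tcp_rot: [0.952, 0.089, 0.291, -0.028]
wrist_force: [1.0, 0.3, -0.1]
width: 0.0855
[ 0.481 -0.032 -0.642  2.356 -0.148  0.221  0.155]
t 15.35 rv [ 0.003   0.0172 -0.007 ] shift now axes cm [-2.22  0.79 -1.51] final axes [-2.2   0.77 -1.55]
-0.021 [234.84643176 201.01623293]
0 [232.76449111 209.06404839]
0.017 [230.81299538 216.6076244 ]
```

View pics/w13.png

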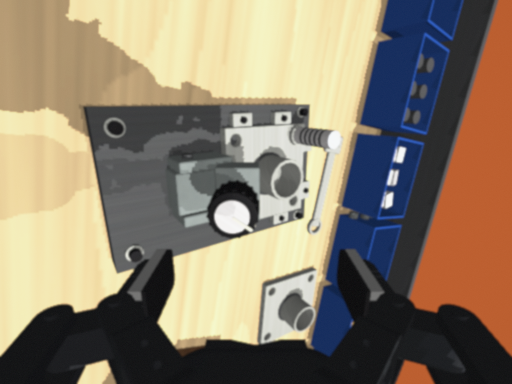

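The knob's end face is at (233,217), within about 2 px of the prediction. I pre-rotate the wrist by -1.2 rad so there's travel for the clockwise turn, then align.

```bash

python3 -m jog '[0,0,-0.15,0,0,0,0, 0,0,-0.15,0,0,0,0, 0,0,-0.15,0,0,0,0, 0,0,-0.15,0,0,0,0, 0,0,-0.15,0,0,0,0, 0,0,-0.15,0,0,0,0, 0,0,-0.15,0,0,0,0, 0,0,-0.15,0,0,0,0, 0,0,0,0,0,0,0]'
python3 - <<'E'
from h import *
print(ctrl.sense()['joints'].round(3))
plan(KG+AX*.06,Rt=krot(-1.2)); im,d,s=snap('wrist','w14'); C=cam('wrist',s)
for t in (-.021,0,.017): print(t,proj(C,KG+AX*t))
E
```

```text
t: 16.52
ee_pos: [0.4918, 0.0478, 0.2155]
tcp_rot: [0.735, 0.612, 0.256, 0.14]
wrist_force: [0.2, -0.0, 0.0]
width: 0.0853
[ 0.35  -0.036 -0.52   2.361 -0.127  0.22   1.328]
t 16.52 rv [-0.0163  0.0077 -0.0068] shift now axes cm [-1.59 -1.68  2.45] final axes [-1.6  -1.73  2.41]
-0.021 [239.19560422 178.26106362]
0 [237.66025442 184.1988941 ]
0.017 [236.21332182 189.79477883]
```

View pics/w14.png

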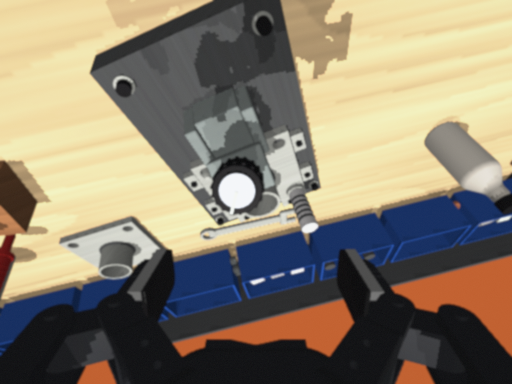

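```bash

python3 -m jog '[-0.015,0.008,0,-1.5,-1.7,0,0, 0,0,0,0,0,2,0, 0,0,0,0,0,0,0, 0,0,0,0,0,0,0]'
python3 - <<'E'
from h import *
print(ctrl.sense()['joints'].round(3))
plan(KG+AX*.03,Rt=krot(-1.2)); im,d,s=snap('wrist','w15'); C=cam('wrist',s)
for t in (-.021,0,.017): print(t,proj(C,KG+AX*t))
E
```

```text
t: 17.08
ee_pos: [0.4869, 0.0377, 0.192]
tcp_rot: [0.734, 0.61, 0.262, 0.142]
wrist_force: [-1.0, -0.6, 1.1]
width: 0.0858
[ 3.490e-01  1.000e-03 -4.990e-01  2.412e+00 -2.080e-01  1.270e-01
  1.435e+00]
t 17.07 rv [-0.0053  0.0011 -0.008 ] shift now axes cm [-0.07 -0.26  3.88] final axes [-0.07 -0.28  3.88]
-0.021 [255.27797395 197.50032213]
0 [255.26647207 205.69710588]
0.017 [255.2555605  213.47320778]
```

View pics/w15.png

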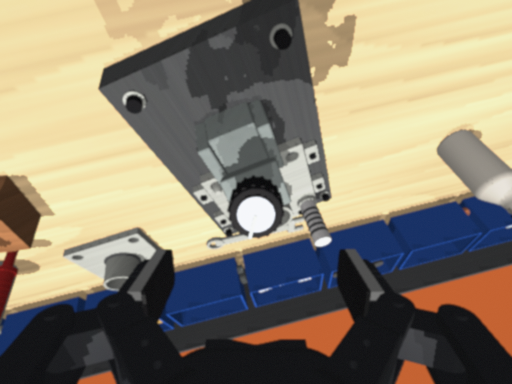

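q6 is right at its lower limit (0.127 against 0.13). I'll fit a simple kinematic model from the logged poses to see which wrist tilts are reachable before going on.

```bash

cat > fk.py <<'E'
import numpy as np, itertools
from scipy.spatial.transform import Rotation as R
from scipy.optimize import least_squares
J=np.array([[1.2628,.41182,-.01271,1.59695,.00558,1.13429,-.08219],[.112,.547,-.556,1.448,.297,1.225,-.292],[.481,-.032,-.642,2.356,-.148,.221,.155],[.35,-.036,-.52,2.361,-.127,.22,1.328],[.349,.001,-.499,2.412,-.208,.127,1.435]])
P=np.array([[.14831,-.6067,.23054],[.6614,.1197,.2361],[.4918,.0469,.2159],[.4918,.0478,.2155],[.4869,.0377,.192]])
Q=R.from_quat([[.78661,-.61744,-.000586,-.000409],[.996,.093,.005,-.001],[.952,.089,.291,-.028],[.735,.612,.256,.14],[.734,.61,.262,.142]])
def fk(q,th,s):
    h,L1,L2,L3,e1,e2,w,o1,o7=th
    z=lambda a:R.from_rotvec([0,0,a]); y=lambda a:R.from_rotvec([0,a,0])
    r=z(s[0]*q[0]+o1); p=np.array([0,0,h])
    r=r*y(q[1]); r=r*z(s[1]*q[2]); p=p+r.apply([e1,0,L1])
    r=r*y(q[3]); r=r*z(s[2]*q[4]); p=p+r.apply([e2,0,L2])
    r=r*y(q[5]); r=r*z(s[3]*q[6]+o7); p=p+r.apply([0,0,L3]) if True else p
    return p,r
def res(th,s,reg=1):
    out=[]
    for q,p,t in zip(J,P,Q):
        a,b=fk(q,th,s); out+=list((a-p)*5)+list((b.inv()*t).as_rotvec())
    return np.array(out+[.02*th[4],.02*th[5],.02*th[6]])
def fit():
    best=None
    for s in itertools.product([1,-1],repeat=4):
        for o1 in (0,np.pi,-2.6):
            for o7 in (0,np.pi/2,np.pi,-np.pi/2):
                f=least_squares(res,[.35,.4,.4,.3,0,0,0,o1,o7],args=(s,),max_nfev=60)
                if best is None or f.cost<best[0]: best=(f.cost,s,f.x)
    return best
if __name__=='__main__':
    b=fit(); print(b[0],b[1],b[2].round(4)); print(res(b[2],b[1])[:-3].reshape(-1,6).round(4))
    np.savez('fk.npz',th=b[2],s=b[1])
E
timeout 500 python3 fk.py
```

```text
0.00296432876773198 (-1, -1, -1, -1) [ 0.1811  0.5205  0.4144  0.2758  0.0275 -0.0388  0.     -0.0732  3.0758]
[[ 0.0138  0.0016  0.0011 -0.0001  0.     -0.0074]
 [-0.002  -0.0001 -0.0004  0.0013  0.0045 -0.0079]
 [ 0.0049  0.0012  0.0002  0.0403  0.0022  0.0055]
 [-0.0092  0.015   0.0046  0.0152  0.0387  0.0043]
 [ 0.0032 -0.0049 -0.0055  0.0138  0.0393  0.0054]]
```

```bash

cat > fk2.py <<'E'
from fk import *
def fk2(q,x):
    q=np.asarray(q)+np.r_[0,x[9:14],0]
    return fk(q,x[:9],(-1,-1,-1,-1))
def res2(x):
    out=[]
    for q,p,t in zip(J,P,Q):
        a,b=fk2(q,x); out+=list((a-p)*5)+list((b.inv()*t).as_rotvec())
    return np.array(out+list(.02*x[9:])+[.02*x[4],.02*x[5]])
def getx():
    b=np.load('fk.npz'); return least_squares(res2,np.r_[b['th'],np.zeros(5)]).x
E
python3 - <<'E'
from fk2 import *
x=getx(); np.save('x.npy',x); print(x.round(4)); print(res2(x)[:30].reshape(5,6).round(4))
import h
lo=np.array([-2.95,-.29,-1.47,.14,-1.03,.13,-2.86]);hi=np.array([2.95,1.99,1.44,2.54,4.17,1.85,2.86])
rng=np.random.default_rng(0)
def ik(p,Rt,q0):
    f=least_squares(lambda q:np.r_[(fk2(q,x)[0]-p)*5,(fk2(q,x)[1].inv()*Rt).as_rotvec()],np.clip(q0,lo+1e-3,hi-1e-3),bounds=(lo,hi)); return f
for off in (.05,.02,-.005,-.019):
  for psi in (-1.2,):
    sols=[]
    for i in range(12):
        q0=J[4]+rng.normal(0,.5,7)
        if i>8: q0=lo+rng.random(7)*(hi-lo)
        f=ik(h.KG+h.AX*off,h.krot(psi),q0)
        sols.append((f.cost,f.x.round(2)))
    sols.sort(key=lambda a:a[0]); print(off); [print('  %.1e'%c,q) for c,q in sols[:6]]
E
```

```text
[ 2.18600e-01  4.80400e-01  4.28600e-01  2.51200e-01  9.80000e-03
 -2.59000e-02 -3.16514e+01 -5.66000e-02  3.06180e+00  6.67000e-02
  1.98000e-02 -6.44000e-02  4.00000e-03  5.90000e-03]
[[ 0.0092 -0.0063 -0.0024  0.0119  0.0083  0.007 ]
 [-0.0073 -0.0058  0.0014 -0.0139  0.0144 -0.0108]
 [ 0.0094 -0.0035  0.0099  0.01   -0.0058 -0.0008]
 [-0.0037  0.0101  0.0034  0.0086  0.0144  0.0017]
 [-0.0066  0.0005 -0.0123  0.0074  0.0165  0.0028]]
0.05
  1.2e-24 [-0.59  0.06  0.45  2.39 -0.9   0.15  2.08]
  1.5e-18 [-0.43  0.05  0.28  2.39 -0.81  0.13  2.  ]
  1.7e-18 [-0.4   0.05  0.26  2.39 -0.8   0.13  1.99]
  3.3e-18 [ 0.94  0.16 -1.1   2.39  0.79  0.13  0.54]
  8.2e-18 [ 1.14  0.46 -1.45  2.36  1.39  0.43  0.05]
  1.8e-17 [ 0.94  0.16 -1.1   2.39  0.79  0.13  0.54]
0.02
  3.5e-20 [ 0.82  0.27 -1.    2.35  1.29  0.16  0.09]
  1.6e-17 [ 0.77  0.25 -0.94  2.35  1.22  0.13  0.14]
  5.2e-16 [ 0.8   0.26 -0.98  2.35  1.26  0.15  0.11]
  1.9e-04 [-0.43  0.13  0.28  2.35 -1.03  0.13  2.21]
  1.9e-04 [-0.43  0.13  0.28  2.35 -1.03  0.13  2.21]
  1.9e-04 [-0.43  0.13  0.28  2.35 -1.03  0.13  2.21]
-0.005
  6.2e-21 [ 0.69  0.32 -0.87  2.32  1.51  0.15 -0.12]
  2.7e-17 [ 0.65  0.3  -0.82  2.32  1.49  0.13 -0.11]
  2.0e-16 [ 0.67  0.31 -0.85  2.32  1.5   0.14 -0.12]
  3.6e-16 [ 0.72  0.34 -0.92  2.32  1.53  0.18 -0.13]
  1.8e-15 [ 0.66  0.3  -0.83  2.32  1.49  0.14 -0.11]
  1.3e-13 [ 0.99  0.81 -1.45  2.31  1.72  0.73 -0.12]
-0.019
  1.3e-23 [ 0.59  0.33 -0.77  2.3   1.62  0.13 -0.24]
  1.5e-18 [ 0.59  0.33 -0.77  2.3   1.62  0.13 -0.24]
  1.8e-15 [ 0.59  0.33 -0.76  2.3   1.62  0.13 -0.24]
  2.1e-03 [-0.33  0.23  0.18  2.3  -1.03  0.13  2.21]
  2.1e-03 [-0.33  0.23  0.18  2.3  -1.03  0.13  2.21]
  2.1e-03 [-0.33  0.23  0.18  2.3  -1.03  0.13  2.21]
```

```bash

cat > sim.py <<'E'
from fk2 import *
x=np.load('x.npy')
lo=np.array([-2.95,-.29,-1.47,.14,-1.03,.13,-2.86]);hi=np.array([2.95,1.99,1.44,2.54,4.17,1.85,2.86])
def step(q,p,Rt,lam=1e-3,sub=6):
    # min-norm bounded tracking
    f=least_squares(lambda v:np.r_[(fk2(v,x)[0]-p)*5,(fk2(v,x)[1].inv()*Rt).as_rotvec(),lam*(v-q)],np.clip(q,lo+1e-4,hi-1e-4),bounds=(lo,hi)); return f.x
def run(q,rows,lam=1e-3):
    p,r=fk2(q,x); tr=[]
    for w in rows:
        p=p+r.apply(np.array(w[3:6])/100); r=r*R.from_rotvec(w[:3]); q=step(q,p,r,lam); tr.append(q)
    a,b=fk2(q,x)
    return np.array(tr),np.linalg.norm(a-p),(b.inv()*r).magnitude()
E
python3 - <<'E'
from sim import *
q=J[0]
rows=[[0,0,-.161,0,0,0]]*7+[[0,0,0,3.4,-3.7,-.2]]*10+[[0,0,0,-.2,0,2],[0,0,0,-.1,0,2]]+[[0,0,0,0,0,3.5]]*3+[[0,0,0,0,-.35,3]]+[[0,0,0,0,0,-3.5]]*4+[[0,0,-.13,0,0,0]]*3+[[0,0,0,2.1,-4.4,0]]*7+[[0,0,0,3.6,-4.6,0],[0,0,0,0,-4.8,0]]+[[0,0,0,0,0,3]]*3+[[0,0,0,0,0,2.5]]*2+[[0,0,0,0,0,-4]]*4
t,a,b=run(q,rows); print(t[6].round(3)); print(t[16].round(3)); print(t[-1].round(3),a,b,'log',J[1])
rows=[[0,.15,0,0,0,0]]*4+[[0,0,0,-4.5,1.1,-2.6]]*4
t,a,b=run(J[1],rows); print(t[-1].round(3),a,b,'log',J[2])
rows=[[0,0,-.15,0,0,0]]*8
t,a,b=run(J[2],rows); print(t[-1].round(3),a,b,'log',J[3])
E
```

```text
[ 1.426  0.42  -0.241  1.596  0.122  1.14   0.956]
[ 0.71   0.449 -0.392  1.534  0.189  1.202  0.09 ]
[ 0.094  0.544 -0.538  1.456  0.291  1.224 -0.278] 1.2878955322267045e-08 1.3060134093275388e-07 log [ 0.112  0.547 -0.556  1.448  0.297  1.225 -0.292]
[ 0.471 -0.111 -0.599  2.409 -0.408  0.256  0.393] 2.3211443826566234e-07 3.5736232117209284e-06 log [ 0.481 -0.032 -0.642  2.356 -0.148  0.221  0.155]
[ 0.584 -0.029 -0.747  2.356 -0.127  0.22   1.337] 6.484104343760761e-08 7.991302928122163e-07 log [ 0.35  -0.036 -0.52   2.361 -0.127  0.22   1.328]
```

```bash

cat > sim2.py <<'E'
import numpy as np
from scipy.spatial.transform import Rotation as R
x=np.load('x.npy')
lo=np.array([-2.95,-.29,-1.47,.14,-1.03,.13,-2.86])+.01;hi=np.array([2.95,1.99,1.44,2.54,4.17,1.85,2.86])-.01
h_,L1,L2,L3,e1,e2,_,o1,o7=x[:9]; qo=np.r_[0,x[9:14],0]
def rz(a): c,s=np.cos(a),np.sin(a); return np.array([[c,-s,0],[s,c,0],[0,0,1.]])
def ry(a): c,s=np.cos(a),np.sin(a); return np.array([[c,0,s],[0,1,0],[-s,0,c]])
def fkj(q):
    q=q+qo; ax=[];pt=[]
    p=np.array([0,0,h_]); r=rz(-q[0]+o1); ax.append(-r[:,2]);pt.append(p)
    ax.append(r[:,1]);pt.append(p); r=r@ry(q[1]); ax.append(-r[:,2]);pt.append(p); r=r@rz(-q[2]); p=p+r@[e1,0,L1]
    ax.append(r[:,1]);pt.append(p); r=r@ry(q[3]); ax.append(-r[:,2]);pt.append(p); r=r@rz(-q[4]); p=p+r@[e2,0,L2]
    ax.append(r[:,1]);pt.append(p); r=r@ry(q[5]); ax.append(-r[:,2]);pt.append(p); r=r@rz(-q[6]+o7); p=p+r@[0,0,L3]
    Jm=np.array([np.r_[np.cross(a,p-b),a] for a,b in zip(ax,pt)]).T
    return p,r,Jm
def rv(M): return R.from_matrix(M).as_rotvec()
W=np.r_[5,5,5,1,1,1.]
def solve(q,p,r,it=6,lam=1e-3):
    for _ in range(it):
        a,b,Jm=fkj(q); e=np.r_[p-a,rv(r@b.T)]*W; Jw=Jm*W[:,None]
        if np.linalg.norm(e)<1e-5: break
        free=np.ones(7,bool)
        for _ in range(4):
            A=Jw[:,free]; dq=np.zeros(7); dq[free]=A.T@np.linalg.solve(A@A.T+lam**2*np.eye(6),e)
            n=q+dq; bad=free&((n<lo)|(n>hi))
            if not bad.any(): break
            e=e-Jw[:,bad]@(np.clip(n[bad],lo[bad],hi[bad])-q[bad]) ; q=q.copy(); q[bad]=np.clip(n[bad],lo[bad],hi[bad]); free&=~bad
        q=np.clip(q+np.where(free,dq,0),lo,hi)
    a,b,_=fkj(q); return q,np.linalg.norm(p-a),np.linalg.norm(rv(r@b.T))
def leg(q,p1,r1,n=12):
    p0,r0,_=fkj(q); w=rv(r0.T@r1); T=[];E=0
    for k in range(1,n+1):
        q,ep,er=solve(q,p0+(p1-p0)*k/n,r0@R.from_rotvec(w*k/n).as_matrix()); T.append(q); E=max(E,ep*10+er)
    return q,np.array(T),E
E
cat > srch.py <<'E'
from sim2 import *
import h,sys,time
from rig import ctrl
q0=np.array(ctrl.sense()['joints']); print(fkj(q0)[0],ctrl.sense()['ee_pos'])
rng=np.random.default_rng(1); best=[]; t0=time.time()
tgt=lambda off,psi:(h.KG+h.AX*off,h.krot(psi).as_matrix())
def tail(q,psi):
    m=[];E=0
    for off in (.10,-.019):
        q,T,e=leg(q,*tgt(off,psi),8);E=max(E,e);m.append(T)
    for d in (1,2,3,3.4):
        q,T,e=leg(q,*tgt(-.019,psi+d),5);E=max(E,e);m.append(T)
    T=np.vstack(m); return np.minimum(T-lo,hi-T).min(),E,q,m
if __name__=='__main__':
  while time.time()-t0<float(sys.argv[1]):
    k=rng.integers(1,3); wps=[];q=q0;E=0;M=9
    # first back out
    q,T,e=leg(q,*tgt(.16,-1.2),4)
    for i in range(k):
        p=np.array([rng.uniform(.35,.65),rng.uniform(-.3,.3),rng.uniform(.28,.45)])
        d=np.array([rng.uniform(-.8,.8),rng.uniform(-.9,.9),-1]); d/=np.linalg.norm(d)
        yw=rng.uniform(-3,3); xx=np.array([np.cos(yw),np.sin(yw),0]); xx-=d*(xx@d); xx/=np.linalg.norm(xx)
        r=np.stack([xx,np.cross(d,xx),d],1); wps.append((p,r))
        q,T,e=leg(q,p,r); E=max(E,e); M=min(M,np.minimum(T-lo,hi-T).min())
    if E>.02: continue
    for psi in (-2.4,-1.2,0,.8):
        m,e,qf,_=tail(q,psi)
        if e<.02: best.append((min(m,M+.05),k,psi,wps,qf))
  best.sort(key=lambda a:-a[0])
  for b in best[:6]: print(round(b[0],3),b[1],b[2],[(p.round(2),r[:,2].round(2),round(float(np.arctan2(r[1,0],r[0,0])),2)) for p,r in b[3]],b[4].round(2))
  print(len(best))
E
python3 srch.py 400
```

```text
[0.48559066 0.03789084 0.18994737] [0.4868141  0.03765855 0.19211713]
0
```

```bash

cat > dbg.py <<'E'
from srch import *
for off in (.06,.10,.16):
    q,T,e=leg(q0,*tgt(off,-1.2),6); print(off,q.round(2),round(e,3))
rng=np.random.default_rng(3); S=[]
for i in range(1500):
    s=lo+rng.random(7)*(hi-lo)
    q,ep,er=solve(s,*tgt(-.019,-2.6),it=25,lam=1e-2)
    if ep<.001 and er<.01: S.append(np.r_[np.minimum(q-lo,hi-q)[:6].min(),q])
S=np.array(sorted(S,key=lambda a:-a[0])); print(len(S)); print(S[:12].round(2)); print(S[-3:].round(2))
E
python3 dbg.py
```

```text
[0.48559066 0.03789084 0.18994737] [0.4868141  0.03765855 0.19211713]
0.06 [-0.59  0.03  0.45  2.4  -0.77  0.16  1.96] 0.0
0.1 [ 0.41 -0.09 -0.53  2.42 -0.45  0.22  1.67] 0.0
0.16 [ 0.41 -0.26 -0.47  2.41 -0.52  0.41  1.73] 0.0
165
[[ 0.23  0.9   0.6  -1.23  2.3   1.7   0.48  1.21]
 [ 0.23  0.9   0.6  -1.22  2.3   1.7   0.47  1.21]
 [ 0.23  0.9   0.6  -1.22  2.3   1.7   0.47  1.21]
 [ 0.23  0.9   0.6  -1.22  2.3   1.7   0.47  1.21]
 [ 0.23  0.9   0.6  -1.22  2.3   1.7   0.47  1.21]
 [ 0.23  0.89  0.59 -1.22  2.3   1.7   0.47  1.21]
 [ 0.23  0.89  0.59 -1.21  2.3   1.7   0.47  1.21]
 [ 0.23  0.89  0.59 -1.21  2.3   1.7   0.46  1.21]
 [ 0.23  0.89  0.58 -1.2   2.3   1.7   0.45  1.21]
 [ 0.23  0.89  0.58 -1.2   2.3   1.7   0.45  1.2 ]
 [ 0.23  0.88  0.57 -1.19  2.3   1.69  0.44  1.2 ]
 [ 0.23  0.88  0.57 -1.19  2.3   1.69  0.44  1.2 ]]
[[ 0.    0.61  0.34 -0.78  2.3   1.62  0.14  1.16]
 [ 0.    0.61  0.34 -0.78  2.3   1.62  0.14  1.16]
 [ 0.    0.61  0.34 -0.78  2.3   1.62  0.14  1.16]]
```

```bash

cat > dbg2.py <<'E'
from srch import *
G=np.array([.9,.6,-1.23,2.3,1.7,.48,1.21])
def down(yaw): return np.array([[np.cos(yaw),np.sin(yaw),0],[np.sin(yaw),-np.cos(yaw),0],[0,0,-1.]])
q,T,e=leg(G,*tgt(.06,-2.6),6); print('up',q.round(2),e)
g1=q
for P in ([.55,.05,.3],[.6,.1,.3],[.55,-.2,.3],[.5,.3,.3],[.4,-.4,.3],[.6,-.3,.3]):
    for yw in (-1,0.2,1.5):
        a,T,e=leg(g1,np.array(P),down(yw),16); 
        b0,_,_=leg(q0,*tgt(.12,-1.2),6); b,_,e2=leg(b0,np.array(P),down(yw),16)
        print(P,yw,'G',a.round(2),round(e,3),'cur',b.round(2),round(e2,3))
E
python3 dbg2.py
```

```text
[0.48559066 0.03789084 0.18994737] [0.4868141  0.03765855 0.19211713]
up [ 1.18  0.38 -1.46  2.37  1.27  0.37  1.54] 4.209445695980369e-06
[0.55, 0.05, 0.3] -1 G [ 0.78  0.45 -1.46  2.47  0.95  1.04  2.85] 4.057 cur [ 0.41  0.28 -0.73  1.71  0.23  1.23 -1.37] 0.0
[0.55, 0.05, 0.3] 0.2 G [ 0.56  0.34 -0.95  1.71  0.34  1.25 -0.26] 0.0 cur [ 0.34  0.26 -0.64  1.71  0.2   1.22 -0.15] 0.0
[0.55, 0.05, 0.3] 1.5 G [ 0.67  0.43 -1.16  1.71  0.46  1.3   0.93] 0.0 cur [ 0.31  0.25 -0.6   1.71  0.18  1.22  1.17] 0.0
[0.6, 0.1, 0.3] -1 G [-1.    0.69  1.31  1.54 -0.74  1.47 -0.69] 7.24 cur [ 0.23  0.39 -0.65  1.55  0.27  1.28 -1.46] 0.0
[0.6, 0.1, 0.3] 0.2 G [ 0.36  0.45 -0.88  1.55  0.39  1.31 -0.35] 0.0 cur [ 0.2   0.38 -0.61  1.55  0.25  1.28 -0.24] 0.0
[0.6, 0.1, 0.3] 1.5 G [ 0.47  0.54 -1.09  1.55  0.53  1.36  0.84] 0.0 cur [ 0.2   0.38 -0.61  1.55  0.25  1.28  1.06] 0.0
[0.55, -0.2, 0.3] -1 G [-2.94 -0.28  1.43  2.53  4.16  0.14  0.3 ] 9.275 cur [ 0.62  0.31 -0.46  1.62  0.16  1.24 -0.87] 0.0
[0.55, -0.2, 0.3] 0.2 G [ 0.94  0.42 -0.94  1.62  0.39  1.29  0.15] 0.0 cur [ 0.56  0.3  -0.37  1
[... 558 characters left out ...]
  2.36  4.16  0.14  1.87] 10.731 cur [ 0.95  0.25 -0.3   1.68  0.09  1.22 -0.37] 0.0
[0.4, -0.4, 0.3] 0.2 G [ 1.35  0.34 -0.85  1.68  0.31  1.26  0.64] 0.0 cur [ 0.83  0.24 -0.15  1.68  0.04  1.22  0.87] 0.0
[0.4, -0.4, 0.3] 1.5 G [ 1.38  0.36 -0.9   1.68  0.33  1.26  1.92] 0.0 cur [ 0.77  0.24 -0.08  1.68  0.01  1.22  2.19] 0.0
[0.6, -0.3, 0.3] -1 G [ 2.94 -0.28 -1.46  2.53 -1.02  1.84 -2.85] 9.063 cur [ 0.57  0.47 -0.28  1.36  0.13  1.33 -0.71] 0.0
[0.6, -0.3, 0.3] 0.2 G [ 0.89  0.58 -0.85  1.35  0.47  1.4   0.27] 0.0 cur [ 0.55  0.46 -0.24  1.36  0.11  1.33  0.51] 0.0
[0.6, -0.3, 0.3] 1.5 G [ 0.97  0.65 -1.03  1.35  0.59  1.45  1.49] 0.0 cur [ 0.56  0.47 -0.26  1.36  0.12  1.33  1.8 ] 0.0
```

```bash

cat > dbg3.py <<'E'
from srch import *
def down(yaw): return np.array([[np.cos(yaw),np.sin(yaw),0],[np.sin(yaw),-np.cos(yaw),0],[0,0,-1.]])
b0,_,_=leg(q0,*tgt(.10,-1.2),6); res=[]
for X in (.4,.5,.6):
  for Y in (.2,.3,.4,.5):
    for Z in (.25,.35):
      for yw in (-.4,.2,.8,1.4,2.0):
        b,T1,e2=leg(b0,np.array([X,Y,Z]),down(yw),12)
        if e2>.01: continue
        for psi in (-2.9,-2.5,-2.1):
          c,T2,e3=leg(b,*tgt(.08,psi),14)
          d,T3,e4=leg(c,*tgt(-.019,psi),8)
          if max(e3,e4)>.02: continue
          T=np.vstack([T2,T3]); res.append((np.minimum(T-lo,hi-T).min(),X,Y,Z,yw,psi,b.round(2),c.round(2),d.round(2)))
res.sort(key=lambda a:-a[0])
for r in res[:8]: print(r)
E
python3 dbg3.py
```

```text
[0.48559066 0.03789084 0.18994737] [0.4868141  0.03765855 0.19211713]
(np.float64(0.010314082239624739), 0.5, 0.5, 0.35, 0.2, -2.1, array([-0.47,  0.62, -0.75,  1.12,  0.43,  1.54, -0.91]), array([ 1.2 ,  0.04, -1.35,  2.42,  0.1 ,  0.15,  2.07]), array([ 0.63,  0.35, -0.81,  2.3 ,  1.63,  0.16,  0.66]))
(np.float64(0.010223800601966038), 0.6, 0.3, 0.35, 0.2, -2.5, array([-0.16,  0.5 , -0.63,  1.26,  0.31,  1.46, -0.55]), array([ 1.19,  0.04, -1.35,  2.42,  0.1 ,  0.15,  2.48]), array([ 0.65,  0.36, -0.84,  2.3 ,  1.63,  0.17,  1.07]))
(np.float64(0.010220565431945494), 0.6, 0.5, 0.25, 1.4, -2.1, array([-0.48,  0.81, -0.66,  0.98,  0.48,  1.46,  0.4 ]), array([ 1.19,  0.04, -1.35,  2.42,  0.1 ,  0.15,  2.08]), array([ 0.65,  0.36, -0.84,  2.3 ,  1.63,  0.17,  0.67]))
(np.float64(0.010219880677690502), 0.4, 0.5, 0.25, 1.4, -2.5, array([-0.41,  0.56, -0.86,  1.53,  0.47,  1.26,  0.08]), array([ 1.19,  0.04, -1.35,  2.42,  0.1 ,  0.15,  2.48]), array([ 0.65,  0.36, -0.84,  2.3 ,  1.63,  0.17,  1.07]))
(np.float64(0.01011071959900553), 0.5, 0.3, 0.25, 0.2, -2.5, array([-0.09,  0.38, -0.7
[... 157 characters left out ...]
t64(0.009448294448436367), 0.5, 0.3, 0.25, -0.4, -2.1, array([-0.1 ,  0.38, -0.68,  1.7 ,  0.29,  1.15, -1.26]), array([ 1.19,  0.04, -1.34,  2.42,  0.09,  0.15,  2.09]), array([ 0.63,  0.34, -0.81,  2.3 ,  1.63,  0.15,  0.66]))
(np.float64(0.00864377943342251), 0.5, 0.4, 0.25, 0.8, -2.1, array([-0.26,  0.51, -0.72,  1.53,  0.38,  1.23, -0.24]), array([ 1.19,  0.04, -1.34,  2.42,  0.09,  0.15,  2.09]), array([ 0.62,  0.34, -0.8 ,  2.3 ,  1.63,  0.15,  0.66]))
(np.float64(0.005047122555616623), 0.6, 0.3, 0.35, -0.4, -2.1, array([-0.17,  0.5 , -0.61,  1.26,  0.3 ,  1.46, -1.14]), array([ 1.19,  0.04, -1.34,  2.42,  0.08,  0.15,  2.09]), array([ 0.62,  0.34, -0.8 ,  2.3 ,  1.62,  0.15,  0.66]))
```

```bash
nproc
cat > srch2.py <<'E'
from sim2 import *
import h,sys,time
from multiprocessing import Pool
from rig import ctrl
q0=np.array(ctrl.sense()['joints'])
tgt=lambda off,psi:(h.KG+h.AX*off,h.krot(psi).as_matrix())
def pose(p,tx,ty,yw):
    d=np.array([tx,ty,-1.]); d/=np.linalg.norm(d); xx=np.array([np.cos(yw),np.sin(yw),0]); xx-=d*(xx@d); xx/=np.linalg.norm(xx)
    return p,np.stack([xx,np.cross(d,xx),d],1)
mar=lambda T:np.minimum(T-lo,hi-T).min()
def work(seed):
    rng=np.random.default_rng(seed); t0=time.time(); out=[]
    b0,_,_=leg(q0,*tgt(.10,-1.2),5)
    while time.time()-t0<LIM:
        q=b0;E=0;M=9;ws=[]
        for i in range(rng.integers(1,3)):
            w=[rng.uniform(.35,.65),rng.uniform(-.35,.45),rng.uniform(.26,.4),*(rng.uniform(-.5,.5,2) if rng.random()<.6 else (0,0)),rng.uniform(-1.5,2.2)]
            w=[round(float(v),2) for v in w]; ws.append(w)
            q,T,e=leg(q,*pose(np.array(w[:3]),*w[3:]),10);E=max(E,e);M=min(M,mar(T))
            if E>.02: break
        if E>.02 or M<.02: continue
        qv=q
        for psi in (-2.9,-2.4,-1.9,-1.4):
            c,T2,e3=leg(qv,*tgt(.04,psi),12)
            if e3>.02 or mar(T2)<.02: continue
            d,T3,e4=leg(c,*tgt(-.019,psi),5)
            if e4>.02: continue
            out.append((min(mar(T2),mar(T3),M),ws,psi,c.round(2),d.round(2)))
    return out
LIM=float(sys.argv[1]) if len(sys.argv)>1 else 1
if __name__=='__main__':
    import os; n=os.cpu_count()
    with Pool(n) as P: R_=sum(P.map(work,range(n)),[])
    R_.sort(key=lambda a:-a[0]); print(len(R_))
    for r in R_[:8]: print(r)
E
OPENBLAS_NUM_THREADS=1 python3 srch2.py 400
```

```text
4
5998
(np.float64(0.14377111133086456), [[0.44, -0.13, 0.38, -0.3, -0.05, -0.12], [0.41, 0.44, 0.3, -0.18, -0.2, 0.93]], -2.9, array([ 1.06,  0.36, -1.31,  2.36,  1.33,  0.31,  1.78]), array([ 0.79,  0.46, -1.04,  2.3 ,  1.66,  0.3 ,  1.48]))
(np.float64(0.1409887371840945), [[0.5, 0.42, 0.38, -0.13, 0.06, -0.68], [0.56, 0.08, 0.27, -0.23, 0.0, 0.08]], -2.4, array([ 1.06,  0.36, -1.3 ,  2.36,  1.33,  0.3 ,  1.28]), array([ 0.79,  0.46, -1.04,  2.3 ,  1.66,  0.3 ,  0.98]))
(np.float64(0.138652596402687), [[0.51, 0.13, 0.35, -0.2, 0.12, -0.57], [0.64, 0.43, 0.36, 0.43, 0.2, 1.44]], -2.9, array([ 1.06,  0.36, -1.31,  2.36,  1.33,  0.31,  1.78]), array([ 0.8 ,  0.46, -1.04,  2.3 ,  1.66,  0.3 ,  1.48]))
(np.float64(0.13573643158440918), [[0.35, 0.35, 0.37, -0.27, 0.12, -0.45], [0.54, 0.35, 0.36, 0.27, -0.05, 0.11]], -2.9, array([ 1.07,  0.38, -1.32,  2.36,  1.35,  0.33,  1.76]), array([ 0.81,  0.48, -1.07,  2.3 ,  1.67,  0.33,  1.48]))
(np.float64(0.1349625565703979), [[0.6, 0.31, 0.39, 0.0, 0.0, -0.85], [0.63, 0.24, 0.33, 0.06, 0.02, 0.81]], -2.4, array([ 1.06,  0.35, -1.3 ,  2.36,  1.32,  0.3 ,  1.28]), array([ 0.79,  0.45, -1.03,  2.3 ,  1.66,  0.29,  0.98]))
(np.float64(0.13471323132830043), [[0.37, 0.38, 0.29, -0.34, -0.27, -0.49]], -1.9, array([ 1.05,  0.35, -1.3 ,  2.36,  1.32,  0.3 ,  0.78]), array([ 0.79,  0.45, -1.03,  2.3 ,  1.66,  0.29,  0.48]))
(np.float64(0.1345580405929983), [[0.52, 0.11, 0.32, 0.0, 0.0, -0.86], [0.59, 0.18, 0.26, 0.25, -0.16, 0.88]], -2.9, array([ 1.06,  0.36, -1.31,  2.36,  1.34,  0.31,  1.78]), array([ 0.8 ,  0.46, -1.05,  2.3 ,  1.67,  0.31,  1.48]))
(np.float64(0.13439283655975753), [[0.37, 0.43, 0.27, 0.15, 0.31, -0.71], [0.61, 0.21, 0.27, 0.39, -0.05, 1.7]], -1.9, array([ 1.06,  0.36, -1.31,  2.36,  1.33,  0.31,  0.78]), array([ 0.8 ,  0.46, -1.04,  2.3 ,  1.66,  0.31,  0.48]))
```

```bash

cat > dbg4.py <<'E'
from srch2 import *
import itertools
b0,_,_=leg(q0,*tgt(.10,-1.2),5); r0=fkj(b0)[1]; out=[]
for P1,y1,P2,y2,psi in itertools.product([(.6,.3,.38),(.6,.2,.38),(.5,.4,.38),(.55,.3,.38)],(-.85,-.4),[None,(.63,.24,.33),(.56,.1,.28)],(.2,.8,1.2),(-2.4,-1.9)):
    P1=np.array(P1); L=[];E=0
    q,T,e=leg(b0,P1,r0,6);E=max(e,E);L.append(T)
    q,T,e=leg(q,*pose(P1,0,0,y1),6);E=max(e,E);L.append(T)
    q,T,e=leg(q,*pose(P1,0,0,y2),8);E=max(e,E);L.append(T)
    P=P1 if P2 is None else np.array(P2)
    if P2 is not None: q,T,e=leg(q,*pose(P,0,0,y2),5);E=max(e,E);L.append(T)
    rt=tgt(0,psi)[1]
    p5=h.KG+h.AX*.05+np.array([0,0,.03])
    q,T,e=leg(q,p5,fkj(q)[1],6);E=max(e,E);L.append(T)
    q,T,e=leg(q,p5,rt,8);E=max(e,E);L.append(T);mid=q
    q,T,e=leg(q,h.KG-h.AX*.019,rt,6);E=max(e,E);L.append(T)
    T=np.vstack(L); out.append((mar(T) if E<.02 else -E,P1,y1,P2,y2,psi,mid.round(2),q.round(2)))
out.sort(key=lambda a:-a[0])
for o in out[:6]: print(o)
E
python3 dbg4.py
```

```text
(np.float64(0.0), array([0.6 , 0.3 , 0.38]), -0.85, None, 0.2, -2.4, array([ 1.02,  0.06, -1.18,  2.38,  0.16,  0.17,  2.32]), array([ 0.61,  0.34, -0.78,  2.3 ,  1.62,  0.14,  0.96]))
(np.float64(0.0), array([0.6 , 0.3 , 0.38]), -0.85, None, 0.8, -2.4, array([ 1.07,  0.08, -1.24,  2.37,  0.27,  0.18,  2.22]), array([ 0.61,  0.34, -0.78,  2.3 ,  1.62,  0.14,  0.96]))
(np.float64(0.0), array([0.6 , 0.3 , 0.38]), -0.85, None, 0.8, -1.9, array([ 0.99,  0.05, -1.15,  2.38,  0.12,  0.17,  1.85]), array([ 0.61,  0.34, -0.78,  2.3 ,  1.62,  0.14,  0.46]))
(np.float64(0.0), array([0.6 , 0.3 , 0.38]), -0.85, None, 1.2, -2.4, array([ 1.13,  0.1 , -1.3 ,  2.37,  0.41,  0.19,  2.09]), array([ 0.61,  0.34, -0.78,  2.3 ,  1.62,  0.14,  0.96]))
(np.float64(0.0), array([0.6 , 0.3 , 0.38]), -0.85, None, 1.2, -1.9, array([ 1.05,  0.07, -1.22,  2.37,  0.22,  0.17,  1.76]), array([ 0.61,  0.34, -0.78,  2.3 ,  1.62,  0.14,  0.46]))
(np.float64(0.0), array([0.6 , 0.3 , 0.38]), -0.85, (0.63, 0.24, 0.33), 0.2, -2.4, array([ 1.02,  0.06, -1.18,  2.38,  0.17,  0.17,  2.31]), array([ 0.61,  0.34, -0.78,  2.3 ,  1.62,  0.14,  0.96]))
```

```bash

cat > rows.py <<'E'
from h import *
def rows(p,Rt,n):
    """straight simultaneous leg: prints turn per row, and shift per row (cm) in the tool axes before the row"""
    s=ctrl.sense(); r=R.from_quat(s['tcp_rot']); w=(r.inv()*Rt).as_rotvec()/n; d=(np.array(p)-s['ee_pos'])/n
    print('turn/row',w.round(3), 'deg',np.degrees(np.linalg.norm(w)).round(1))
    for k in range(n):
        print((r.inv().apply(d)*100).round(1)); r=r*R.from_rotvec(w)
E
python3 - <<'E'
from rows import *
from srch2 import pose
M=pose(np.array([.6,.31,.39]),0,0,-.85)[1]
rows([.6,.31,.39],R.from_matrix(M),10)
E
```

```text
turn/row [ 0.005 -0.075  0.216] deg 13.1
[ 3.2  1.4 -0.7]
[ 3.4  0.7 -0.9]
[ 3.3 -0.1 -1.2]
[ 3.2 -0.8 -1.4]
[ 2.8 -1.4 -1.7]
[ 2.3 -2.  -1.8]
[ 1.7 -2.4 -2. ]
[ 1.  -2.7 -2.1]
[ 0.2 -2.9 -2.1]
[-0.6 -2.8 -2.1]
```

```bash

python3 -m jog '[0,0,0,0,0,-2,0, 0,0,0,0,0,-1.5,0, 0,0,0,0,0,0,0]'
python3 - <<'E'
from rows import *
from srch2 import pose
print(ctrl.sense()['joints'].round(3))
M=pose(np.array([.6,.31,.39]),0,0,-.85)[1]
rows([.6,.31,.39],R.from_matrix(M),14)
E
```

```text
t: 17.5
ee_pos: [0.4674, 0.0335, 0.2219]
tcp_rot: [0.733, 0.61, 0.263, 0.144]
wrist_force: [-0.7, -0.7, 1.4]
width: 0.0852
[ 0.372 -0.107 -0.481  2.409 -0.395  0.237  1.622]
turn/row [ 0.004 -0.054  0.154] deg 9.3
[ 2.3  1.  -0.2]
[ 2.4  0.6 -0.4]
[ 2.4  0.3 -0.5]
[ 2.4 -0.1 -0.6]
[ 2.3 -0.5 -0.8]
[ 2.2 -0.8 -0.9]
[ 2.  -1.2 -1. ]
[ 1.7 -1.5 -1.1]
[ 1.4 -1.7 -1.2]
[ 1.1 -1.9 -1.2]
[ 0.7 -2.  -1.3]
[ 0.3 -2.1 -1.3]
[-0.1 -2.2 -1.3]
[-0.5 -2.1 -1.2]
```

```bash

python3 -m jog '[0.004,-0.054,0.154,2.3,1,-0.2,0, 0.004,-0.054,0.154,2.4,0.6,-0.4,0, 0.004,-0.054,0.154,2.4,0.3,-0.5,0, 0.004,-0.054,0.154,2.4,-0.1,-0.6,0, 0.004,-0.054,0.154,2.3,-0.5,-0.8,0, 0.004,-0.054,0.154,2.2,-0.8,-0.9,0, 0.004,-0.054,0.154,2,-1.2,-1,0]'
python3 -m jog '[0.004,-0.054,0.154,1.7,-1.5,-1.1,0, 0.004,-0.054,0.154,1.4,-1.7,-1.2,0, 0.004,-0.054,0.154,1.1,-1.9,-1.2,0, 0.004,-0.054,0.154,0.7,-2,-1.3,0, 0.004,-0.054,0.154,0.3,-2.1,-1.3,0, 0.004,-0.054,0.154,-0.1,-2.2,-1.3,0, 0.004,-0.054,0.154,-0.5,-2.1,-1.2,0, 0,0,0,0,0,0,0]'
python3 - <<'E'
from rows import *
from srch2 import pose
print(ctrl.sense()['joints'].round(3))
M=pose(np.array([.63,.24,.33]),0,0,.81)[1]
rows([.63,.24,.33],R.from_matrix(M),10)
from srch2 import *
b0,_,_=leg(q0,*tgt(.04,-2.4),1)
q=q0
q,T,e=leg(q,*pose(np.array([.63,.24,.33]),.06,.02,.81),10);print(q.round(2))
for psi in(-2.9,-2.4,-1.9):
  c,T,e=leg(q,*tgt(.04,psi),12); print(c.round(2),mar(T)); d,T,e=leg(c,*tgt(-.019,psi),12); print(d.round(2),e)
E
```

```text
t: 18.38
ee_pos: [0.4853, 0.1439, 0.2704]
tcp_rot: [0.935, 0.289, 0.184, 0.095]
wrist_force: [0.2, 0.8, -0.4]
width: 0.0854
t: 19.38
ee_pos: [0.4944, 0.3033, 0.3447]
tcp_rot: [0.969, -0.246, 0.031, 0.025]
wrist_force: [1.0, -0.6, -0.5]
width: 0.0855
[ 0.042  0.426 -1.019  1.502  0.439  1.444 -1.5  ]
turn/row [ 0.008 -0.004 -0.131] deg 7.5
[ 1.5 -0.1  0.3]
[1.5 0.1 0.2]
[1.5 0.3 0.2]
[1.4 0.5 0.2]
[1.3 0.7 0.2]
[1.2 0.8 0.2]
[1.1 1.  0.2]
[1.  1.1 0.2]
[0.8 1.2 0.2]
[0.7 1.3 0.2]
[ 0.22  0.7  -1.24  1.33  0.74  1.5  -0.1 ]
[ 1.11  0.54 -1.45  2.35  1.48  0.5   1.69] 1.2780112867094573e-05
[ 0.91  0.63 -1.25  2.3   1.71  0.51  1.51] 7.947830244020739e-08
[ 1.11  0.54 -1.45  2.35  1.48  0.5   1.19] 0.00018901996075837424
[ 0.91  0.63 -1.25  2.3   1.71  0.51  1.01] 7.999318030337616e-08
[ 1.11  0.52 -1.44  2.35  1.47  0.49  0.69] 0.0014530088907867
[ 0.91  0.62 -1.24  2.3   1.71  0.49  0.51] 8.482410020756967e-08
```

```bash

python3 - <<'E'
from srch2 import *
print(q0.round(2))
for mid in (None,(.5,.25,.33,.0,0,.2),(.5,.25,.33,.3,0,.2),(.5,.25,.33,0,0,.8),(.5,.15,.3,.3,0,.6)):
  q=q0;m=9
  if mid: q,T,e=leg(q,*pose(np.array(mid[:3]),*mid[3:]),10); m=mar(T)
  for psi in(-2.9,-2.4,-1.9,-1.4):
    c,T,e=leg(q,*tgt(.04,psi),14);d,T2,e2=leg(c,*tgt(-.019,psi),8); print(mid,psi,q.round(2),c.round(2),round(mar(T),3),d.round(2),round(mar(T2),3),round(e+e2,3))
E
```

```text
[ 0.04  0.43 -1.02  1.5   0.44  1.44 -1.5 ]
None -2.9 [ 0.04  0.43 -1.02  1.5   0.44  1.44 -1.5 ] [-0.56  0.09  0.42  2.38 -1.01  0.14 -2.4 ] 0.0 [-0.35  0.23  0.21  2.29 -1.02  0.14 -2.39] 0.0 0.112
None -2.4 [ 0.04  0.43 -1.02  1.5   0.44  1.44 -1.5 ] [ 1.11  0.54 -1.46  2.35  1.48  0.5   1.19] 0.003 [ 0.91  0.63 -1.25  2.3   1.71  0.51  1.01] 0.035 0.0
None -1.9 [ 0.04  0.43 -1.02  1.5   0.44  1.44 -1.5 ] [ 1.11  0.53 -1.45  2.35  1.48  0.49  0.69] 0.009 [ 0.91  0.62 -1.24  2.3   1.71  0.5   0.51] 0.043 0.0
None -1.4 [ 0.04  0.43 -1.02  1.5   0.44  1.44 -1.5 ] [ 1.08  0.4  -1.34  2.36  1.37  0.35  0.25] 0.094 [ 0.84  0.5  -1.11  2.3   1.68  0.36 -0.01] 0.158 0.0
(0.5, 0.25, 0.33, 0.0, 0, 0.2) -2.9 [ 0.32  0.46 -1.23  1.64  0.49  1.38 -0.76] [ 1.11  0.54 -1.46  2.35  1.48  0.51  1.69] 0.0 [ 0.91  0.63 -1.25  2.3   1.71  0.51  1.51] 0.035 0.0
(0.5, 0.25, 0.33, 0.0, 0, 0.2) -2.4 [ 0.32  0.46 -1.23  1.64  0.49  1.38 -0.76] [ 1.11  0.53 -1.45  2.35  1.48  0.5   1.19] 0.0 [ 0.91  0.63 -1.25  2.3   1.71  0.5   1.01] 0.041 0.0
(0.5, 0.25, 0.33, 0.0, 0, 0.2) -1.9 [ 0.32  0.46 -1.23  1.64  
[... 1782 characters left out ...]
, 0.6) -2.9 [ 0.79  0.29 -1.45  1.97  0.6   0.99 -0.27] [ 1.11  0.52 -1.44  2.35  1.47  0.48  1.69] 0.0 [ 0.9   0.62 -1.24  2.3   1.7   0.49  1.51] 0.05 0.0
(0.5, 0.15, 0.3, 0.3, 0, 0.6) -2.4 [ 0.79  0.29 -1.45  1.97  0.6   0.99 -0.27] [ 1.1   0.47 -1.41  2.35  1.44  0.43  1.21] 0.0 [ 0.88  0.57 -1.19  2.3   1.69  0.44  1.  ] 0.087 0.0
(0.5, 0.15, 0.3, 0.3, 0, 0.6) -1.9 [ 0.79  0.29 -1.45  1.97  0.6   0.99 -0.27] [ 1.08  0.41 -1.35  2.36  1.38  0.36  0.74] 0.0 [ 0.84  0.51 -1.12  2.3   1.68  0.37  0.49] 0.148 0.0
(0.5, 0.15, 0.3, 0.3, 0, 0.6) -1.4 [ 0.79  0.29 -1.45  1.97  0.6   0.99 -0.27] [ 1.04  0.33 -1.27  2.36  1.29  0.27  0.31] 0.001 [ 0.77  0.43 -1.    2.3   1.66  0.27 -0.02] 0.11 0.0
```

```bash

python3 - <<'E'
from rows import *
rows(KG+AX*.05,krot(-1.4),20)
E
```

```text
turn/row [-0.008  0.034 -0.1  ] deg 6.1
[0.6 1.1 0.9]
[0.4 1.2 1. ]
[0.3 1.2 1. ]
[0.1 1.2 1. ]
[-0.   1.2  1. ]
[-0.2  1.2  1. ]
[-0.3  1.1  1. ]
[-0.5  1.1  1. ]
[-0.6  1.   1. ]
[-0.8  1.   1. ]
[-0.9  0.9  1. ]
[-1.   0.8  0.9]
[-1.1  0.7  0.9]
[-1.2  0.5  0.9]
[-1.3  0.4  0.8]
[-1.3  0.3  0.8]
[-1.4  0.1  0.7]
[-1.4 -0.   0.7]
[-1.4 -0.2  0.7]
[-1.4 -0.3  0.6]
```

```bash

python3 -m jog '[-0.008,0.034,-0.1,0.6,1.1,0.9,0, -0.008,0.034,-0.1,0.4,1.2,1,0, -0.008,0.034,-0.1,0.3,1.2,1,0, -0.008,0.034,-0.1,0.1,1.2,1,0, -0.008,0.034,-0.1,0,1.2,1,0, -0.008,0.034,-0.1,-0.2,1.2,1,0, -0.008,0.034,-0.1,-0.3,1.1,1,0, -0.008,0.034,-0.1,-0.5,1.1,1,0]'
python3 - <<'E'
from rows import *
from srch2 import *
print(q0.round(3))
for psi in (-2.4,-1.9,-1.4):
    c,T,e=leg(q0,*tgt(.05,psi),14);d,T2,e2=leg(c,*tgt(-.019,psi),8); print(psi,c.round(2),round(mar(T),3),d.round(2),round(mar(T2),3),round(e+e2,3))
rows(KG+AX*.05,krot(-1.4),12)
E
```

```text
t: 20.38
ee_pos: [0.4946, 0.1952, 0.2765]
tcp_rot: [0.973, 0.158, 0.139, 0.099]
wrist_force: [-0.2, -0.0, -0.5]
width: 0.0854
[ 0.334  0.294 -1.183  1.891  0.675  1.127 -0.794]
-2.4 [ 1.14  0.47 -1.46  2.36  1.4   0.44  1.24] 0.0 [ 0.88  0.57 -1.19  2.3   1.69  0.44  1.  ] 0.045 0.0
-1.9 [ 1.14  0.46 -1.46  2.36  1.39  0.44  0.75] 0.002 [ 0.88  0.57 -1.19  2.3   1.69  0.43  0.5 ] 0.049 0.0
-1.4 [ 1.13  0.38 -1.39  2.37  1.31  0.35  0.3 ] 0.043 [ 0.82  0.49 -1.08  2.3   1.67  0.34 -0.01] 0.123 0.0
turn/row [-0.008  0.034 -0.099] deg 6.0
[-0.6  1.   1. ]
[-0.8  0.9  1. ]
[-0.9  0.8  1. ]
[-1.   0.7  0.9]
[-1.1  0.6  0.9]
[-1.2  0.5  0.9]
[-1.3  0.4  0.8]
[-1.3  0.2  0.8]
[-1.4  0.1  0.7]
[-1.4 -0.   0.7]
[-1.4 -0.2  0.6]
[-1.4 -0.3  0.6]
```

```bash

python3 -m jog '[-0.008,0.034,-0.1,-0.6,1,1,0, -0.008,0.034,-0.1,-0.8,0.9,1,0, -0.008,0.034,-0.1,-0.9,0.8,1,0, -0.008,0.034,-0.1,-1,0.7,0.9,0, -0.008,0.034,-0.1,-1.1,0.6,0.9,0, -0.008,0.034,-0.1,-1.2,0.5,0.9,0, -0.008,0.034,-0.1,-1.3,0.4,0.8,0]'
python3 - <<'E'
from rows import *
from srch2 import *
print(q0.round(3))
for psi in (-1.8,-1.4):
    c,T,e=leg(q0,*tgt(.04,psi),14);d,T2,e2=leg(c,*tgt(-.019,psi),8); print(psi,c.round(2),round(mar(T),3),d.round(2),round(mar(T2),3),round(e+e2,3))
rows(KG+AX*.04,krot(-1.4),6)
E
```

```text
t: 21.25
ee_pos: [0.4926, 0.1051, 0.2158]
tcp_rot: [0.834, 0.488, 0.213, 0.148]
wrist_force: [1.4, -0.4, 0.8]
width: 0.0854
[ 0.8    0.143 -1.336  2.243  0.85   0.57  -0.108]
-1.8 [ 1.06  0.37 -1.32  2.36  1.35  0.32  0.67] 0.105 [ 0.81  0.48 -1.07  2.3   1.67  0.33  0.38] 0.163 0.0
-1.4 [ 1.02  0.31 -1.24  2.36  1.26  0.25  0.34] 0.109 [ 0.73  0.4  -0.94  2.3   1.65  0.23 -0.03] 0.076 0.0
turn/row [-0.006  0.028 -0.082] deg 5.0
[-1.1  0.2  0.8]
[-1.1  0.2  0.8]
[-1.1  0.1  0.8]
[-1.1 -0.   0.7]
[-1.2 -0.1  0.7]
[-1.2 -0.2  0.7]
```

```bash

python3 - <<'E'
from rows import *
rows(KG+AX*.04,krot(-1.9),8)
E
```

```text
turn/row [-0.01   0.02  -0.124] deg 7.2
[-0.8  0.2  0.6]
[-0.8  0.1  0.6]
[-0.8 -0.   0.6]
[-0.8 -0.1  0.6]
[-0.8 -0.2  0.5]
[-0.8 -0.4  0.5]
[-0.8 -0.5  0.5]
[-0.7 -0.6  0.5]
```

```bash

python3 -m jog '[-0.01,0.02,-0.124,-0.8,0.2,0.6,0, -0.01,0.02,-0.124,-0.8,0.1,0.6,0, -0.01,0.02,-0.124,-0.8,0,0.6,0, -0.01,0.02,-0.124,-0.8,-0.1,0.6,0, -0.01,0.02,-0.124,-0.8,-0.2,0.5,0, -0.01,0.02,-0.124,-0.8,-0.4,0.5,0, -0.01,0.02,-0.124,-0.8,-0.5,0.5,0, -0.01,0.02,-0.124,-0.7,-0.6,0.5,0, 0,0,0,0,0,0,0]'
python3 - <<'E'
from rows import *
s=ctrl.sense(); print(s['joints'].round(3))
plan(KG+AX*.04,Rt=krot(-1.9))
im,d,s=snap('wrist','w16'); C=cam('wrist',s)
for t in (-.021,0,.017): print(t,proj(C,KG+AX*t))
E
```

```text
t: 22.38
ee_pos: [0.5002, 0.0406, 0.1668]
tcp_rot: [0.48, 0.825, 0.198, 0.225]
wrist_force: [-0.7, 0.6, 0.3]
width: 0.0854
[ 1.051  0.264 -1.304  2.39   1.352  0.24   0.656]
t 22.38 rv [-0.0016 -0.0016 -0.0071] shift now axes cm [-0.01  0.04  0.03] final axes [-0.01  0.04  0.03]
-0.021 [255.09413171 212.78145501]
0 [255.13857758 223.68502531]
0.017 [255.18160466 234.24053679]
```

View pics/w16.png

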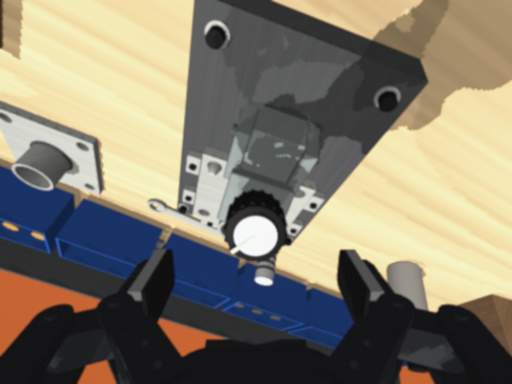

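```bash

python3 -m jog '[0,0,-0.13,0,0,0,0, 0,0,-0.13,0,0,0,0, 0,0,-0.13,0,0,0,0, 0,0,-0.13,0,0,0,0, 0,0,0,0,0,1,0, 0,0,0,0,0,1,0, 0,0,0,0,0,1,0, 0,0,0,0,0,0,0]'
python3 - <<'E'
from rows import *
s=ctrl.sense(); print(s['joints'].round(3),s['wrist_force'].round(1))
plan(KG-AX*.017,Rt=krot(-2.42))
im,d,s=snap('wrist','w17'); C=cam('wrist',s)
for t in (-.021,0,.017): print(t,proj(C,KG+AX*t))
E
```

```text
t: 23.42
ee_pos: [0.518, 0.046, 0.1432]
tcp_rot: [0.251, 0.92, 0.135, 0.268]
wrist_force: [-0.4, 0.6, 0.1]
width: 0.0853
[ 0.935  0.394 -1.254  2.38   1.629  0.358  0.923] [-0.4  0.6  0.1]
t 23.43 rv [ 0.0015 -0.002  -0.0072] shift now axes cm [-0.03 -0.22  2.74] final axes [-0.02 -0.22  2.74]
-0.021 [254.1761379  225.13826789]
0 [254.12012069 239.45760692]
0.017 [254.06422712 253.74534307]
```

View pics/w17.png

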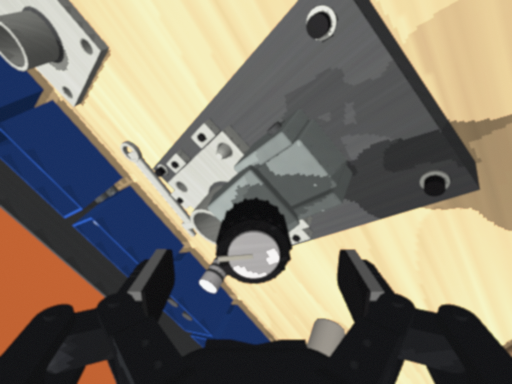

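```bash

python3 -m jog '[0,0,0,0,-0.2,0.9,0, 0,0,0,0,0,0.9,0, 0,0,0,0,0,0.9,0, 0,0,0,0,0,0,0]'
python3 - <<'E'
from rows import *
s=ctrl.sense(); print(s['joints'].round(3),s['wrist_force'].round(1),s['moment'].round(2))
plan(KG-AX*.017,Rt=krot(-2.42))
E
```

```text
t: 23.98
ee_pos: [0.5325, 0.0465, 0.1205]
tcp_rot: [0.251, 0.92, 0.135, 0.269]
wrist_force: [-0.0, -0.5, 0.2]
width: 0.0857
[ 0.871  0.5   -1.221  2.37   1.768  0.448  0.82 ] [-0.  -0.5  0.2] [-0.11  0.6  -0.01]
t 23.98 rv [ 0.0009 -0.0013 -0.0076] shift now axes cm [0.03 0.04 0.06] final axes [0.03 0.04 0.06]
```

```bash

python3 -m jog '[0,0,0,0,0,0,100, 0,0,0,0,0,0,255, 0,0,0,0,0,0,255, 0,0,0,0,0,0,255, 0,0,0,0,0,0,255, 0,0,0,0,0,0,255]' 60
python3 - <<'E'
from rows import *
s=ctrl.sense(); print(s['joints'].round(3),s['wrist_force'].round(1)); Rt=R.from_quat(s['tcp_rot']); print('M tool',Rt.inv().apply(s['moment']).round(3))
plan(KG-AX*.017,Rt=krot(-2.42))
E
```

```text
t: 24.72
ee_pos: [0.5327, 0.0461, 0.1208]
tcp_rot: [0.251, 0.92, 0.134, 0.269]
wrist_force: [-5.2, -2.4, 8.3]
width: 0.0395
[ 0.871  0.499 -1.221  2.37   1.769  0.448  0.82 ] [-5.2 -2.4  8.3]
M tool [0.432 0.339 0.009]
t 24.73 rv [ 0.0003  0.0002 -0.0066] shift now axes cm [0.08 0.06 0.08] final axes [0.08 0.06 0.08]
```

```bash

python3 -m jog '[0,0,0.1,0,0,0.01,255, 0,0,0.1,0,0,0.01,255, 0,0,0.1,0,0,0.01,255, 0,0,0.1,0,0,0.01,255, 0,0,0.1,0,0,0.01,255, 0,0,0.1,0,0,0.01,255, 0,0,0,0,0,0,255]'
cat > m.py <<'E'
from rows import *
s=ctrl.sense(); print(s['joints'].round(3),s['wrist_force'].round(1)); Rt=R.from_quat(s['tcp_rot']); print('M tool',Rt.inv().apply(s['moment']).round(3), 'turned',(krot(-2.42).inv()*Rt).as_rotvec().round(3))
off=s['ee_pos']-(KG-AX*.017); print('off tool',(Rt.inv().apply(off)*1000).round(1), 'mm world',(off*1000).round(1))
E
python3 m.py
```

```text
t: 25.6
ee_pos: [0.5325, 0.0469, 0.1202]
tcp_rot: [0.512, 0.805, 0.208, 0.217]
wrist_force: [-9.1, -1.1, 10.1]
width: 0.0397
[ 0.929  0.581 -1.324  2.368  1.746  0.544  0.271] [-9.1 -1.1 10.1]
M tool [0.745 0.395 0.065] turned [-0.001  0.001  0.608]
off tool [-0.1 -0.2 -0.2] mm world [-0.2 -0.2  0.1]
```

```bash

python3 -m jog '[0,0,0.1,0,0,0.01,255, 0,0,0.1,0,0,0.01,255, 0,0,0.1,0,0,0.01,255, 0,0,0.1,0,0,0.01,255, 0,0,0,0,0,0,255]'
python3 m.py
```

```text
t: 26.22
ee_pos: [0.5326, 0.0475, 0.12]
tcp_rot: [0.661, 0.687, 0.247, 0.171]
wrist_force: [-9.4, -0.5, 11.9]
width: 0.0395
[ 0.952  0.628 -1.374  2.367  1.738  0.598 -0.105] [-9.4 -0.5 11.9]
M tool [0.884 0.277 0.032] turned [-1.000e-03  3.000e-03  1.007e+00]
off tool [ 0.4 -0.1 -0. ] mm world [-0.1  0.4 -0. ]
```

```bash

python3 -m jog '[0,0,0.1,0,0,-0.02,255, 0,0,0.1,0,0,-0.02,255, 0,0,0.1,0,0,0,255, 0,0,0.1,0,0,0,255, 0,0,0,0,0,0,255]'
python3 m.py
```

```text
t: 26.85
ee_pos: [0.5328, 0.0478, 0.1204]
tcp_rot: [0.784, 0.543, 0.277, 0.118]
wrist_force: [-3.5, 4.2, 5.4]
width: 0.0394
[ 0.965  0.658 -1.405  2.366  1.733  0.632 -0.488] [-3.5  4.2  5.4]
M tool [1.1   0.881 0.053] turned [-1.000e-03  4.000e-03  1.405e+00]
off tool [ 0.8 -0.1 -0.1] mm world [0.  0.8 0.3]
```

```bash

python3 -m jog '[0,0,0.1,0,0,0,255, 0,0,0.1,0,0,0,255, 0,0,0.1,0,0,0,255, 0,0,0.1,0,0,0,255, 0,0,0,0,0,0,255]'
python3 m.py
```

```text
t: 27.48
ee_pos: [0.5332, 0.0481, 0.1207]
tcp_rot: [0.876, 0.377, 0.295, 0.061]
wrist_force: [-1.9, 5.3, 3.5]
width: 0.0393
[ 0.972  0.677 -1.424  2.366  1.731  0.654 -0.878] [-1.9  5.3  3.5]
M tool [1.215 0.728 0.029] turned [-1.000e-03  5.000e-03  1.804e+00]
off tool [ 1.2 -0.3 -0.2] mm world [0.4 1.  0.6]
```

```bash

python3 -m jog '[0,0,0.1,-0.05,0,0,255, 0,0,0.1,0,0,0,255, 0,0,0.1,0,0,0,255, 0,0,0,0,0,0,255]'
python3 m.py
```

```text
t: 27.98
ee_pos: [0.5334, 0.048, 0.1209]
tcp_rot: [0.922, 0.242, 0.301, 0.016]
wrist_force: [0.3, 6.6, 3.7]
width: 0.0395
[ 0.976  0.687 -1.432  2.366  1.732  0.664 -1.174] [0.3 6.6 3.7]
M tool [ 1.392  0.781 -0.055] turned [-2.000e-03  6.000e-03  2.104e+00]
off tool [ 1.3 -0.4 -0.2] mm world [0.7 1.  0.8]
```

```bash

python3 -m jog '[0,0,0.1,0,0,0,255, 0,0,0.1,0,0,0,255, 0,0,0,0,0,0,255]'
python3 m.py
python3 - <<'E'
from h import *
im,d,s=snap('scene','sc18'); im2,d,s=snap('wrist','w18')
cv2.imwrite('pics/c18.png',np.hstack([cv2.resize(im[150:240,235:325],(400,400),interpolation=cv2.INTER_CUBIC),cv2.resize(im2,(400,300))[0:300].copy() if 0 else cv2.copyMakeBorder(cv2.resize(im2,(400,300)),0,100,0,0,cv2.BORDER_CONSTANT)])[:,:,::-1])
E
```

```text
t: 28.35
ee_pos: [0.5336, 0.048, 0.121]
tcp_rot: [0.942, 0.148, 0.302, -0.014]
wrist_force: [0.9, 5.7, 2.8]
width: 0.0393
[ 0.978  0.692 -1.437  2.366  1.732  0.67  -1.372] [0.9 5.7 2.8]
M tool [ 1.502  0.586 -0.087] turned [-2.000e-03  6.000e-03  2.304e+00]
off tool [ 1.4 -0.6 -0.2] mm world [0.8 0.9 0.9]
```

View pics/c18.png

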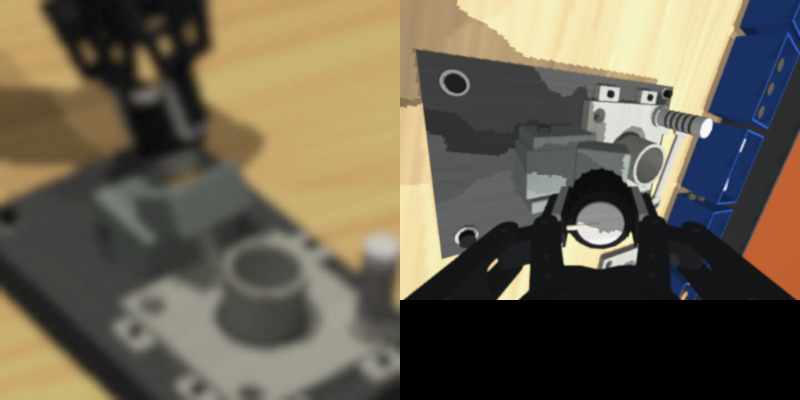

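The index line still points left relative to the jaws at (580,228), so the knob is turning with the gripper, and the pin is upright. I continue turning.

```bash

python3 -m jog '[0,0,0.1,0,0,0,255, 0,0,0.1,0,0,0,255, 0,0,0,0,0,0,255]'
python3 m.py
```

```text
t: 28.82
ee_pos: [0.5338, 0.048, 0.1211]
tcp_rot: [0.952, 0.054, 0.299, -0.044]
wrist_force: [1.3, 7.6, 3.1]
width: 0.0397
[ 0.979  0.696 -1.44   2.365  1.731  0.674 -1.571] [1.3 7.6 3.1]
M tool [ 1.514  0.405 -0.094] turned [-2.000e-03  7.000e-03  2.504e+00]
off tool [ 1.5 -0.8 -0.2] mm world [1.  0.9 1. ]
```

```bash

python3 -m jog '[0,0,0.1,0,0,0,255, 0,0,0.1,0,0,0,255, 0,0,0,0,0,0,255]'
python3 m.py
```

```text
t: 29.2
ee_pos: [0.5339, 0.0478, 0.1212]
tcp_rot: [0.952, -0.042, 0.293, -0.073]
wrist_force: [1.5, 6.0, 2.9]
width: 0.0393
[ 0.98   0.699 -1.443  2.365  1.731  0.678 -1.769] [1.5 6.  2.9]
M tool [ 1.457  0.105 -0.006] turned [-1.000e-03  7.000e-03  2.704e+00]
off tool [ 1.5 -1.  -0.2] mm world [1.2 0.8 1.1]
```

```bash
echo "s=ctrl.sense(); print('tau7',s['tau'].round(3)[4:])" >> m.py; python3 m.py | tail -1
python3 -m jog '[0,0,0.1,0,0,0,255, 0,0,0.1,0,0,0,255]'
python3 m.py
python3 -m jog '[0,0,0,0,0,0,255]' >/dev/null
python3 m.py
python3 - <<'E'
from h import *
im2,d,s=snap('wrist','w19')
cv2.imwrite('pics/w19.png',cv2.resize(im2[150:340,160:360],(800,760))[:600,:,::-1])
a=np.load('pics/w17.npz')['im']
E
```

```text
tau7 [ 0.907  1.948 -0.685]
t: 29.45
ee_pos: [0.534, 0.0478, 0.1213]
tcp_rot: [0.943, -0.137, 0.284, -0.103]
wrist_force: [1.6, 6.5, 3.6]
width: 0.0398
[ 0.981  0.701 -1.445  2.365  1.731  0.681 -1.97 ] [1.6 6.5 3.6]
M tool [ 1.377 -0.03  -0.293] turned [-1.000e-03  7.000e-03  2.905e+00]
off tool [ 1.4 -1.2 -0.2] mm world [1.3 0.7 1.2]
tau7 [0.633 1.758 1.029]
[ 0.981  0.701 -1.445  2.365  1.731  0.681 -1.968] [1.1 6.  4.2]
M tool [ 1.416 -0.047 -0.071] turned [-1.000e-03  7.000e-03  2.904e+00]
off tool [ 1.4 -1.2 -0.2] mm world [1.3 0.7 1.2]
tau7 [ 0.852  1.835 -0.685]
```

View pics/w19.png

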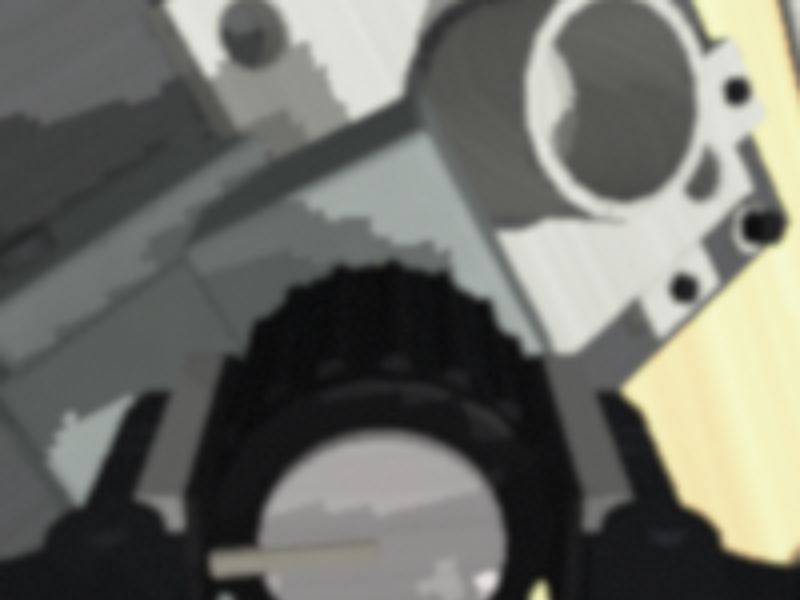

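While moving, the resisting torque is 0.29 N m, so the clutch is slipping. The earlier readings were taken standing still. I turn another 0.2 rad for margin, then release.

```bash

python3 -m jog '[0,0,0.1,0,0,0,255, 0,0,0.1,0,0,0,255]'
python3 m.py
python3 -m jog '[0,0,0,0,0,0,255, 0,0,0,0,0,0,120, 0,0,0,0,0,0,40, 0,0,0,0,0,0,0, 0,0,0,0,0,0,0, 0,0,0,0,0,0,0]'
python3 m.py
python3 - <<'E'
from h import *
im2,d,s=snap('wrist','w20')
E
```

```text
t: 29.88
ee_pos: [0.5342, 0.0477, 0.1213]
tcp_rot: [0.925, -0.231, 0.273, -0.13]
wrist_force: [1.4, 6.1, 3.9]
width: 0.0398
[ 0.982  0.703 -1.447  2.365  1.731  0.684 -2.169] [1.4 6.1 3.9]
M tool [ 1.288 -0.233 -0.328] turned [-1.000e-03  8.000e-03  3.105e+00]
off tool [ 1.3 -1.5 -0.2] mm world [1.4 0.6 1.3]
tau7 [0.59  1.639 1.032]
t: 30.62
ee_pos: [0.5328, 0.0458, 0.1197]
tcp_rot: [0.925, -0.232, 0.272, -0.129]
wrist_force: [-0.2, -0.2, -0.3]
width: 0.0855
[ 0.982  0.704 -1.445  2.366  1.73   0.686 -2.169] [-0.2 -0.2 -0.3]
M tool [-0.434 -0.483 -0.034] turned [1.000e-03 1.000e-03 3.107e+00]
off tool [0.5 1.3 0.2] mm world [ 0.  -1.3 -0.4]
tau7 [ 1.889 -0.264  0.004]
```

View pics/w20.png

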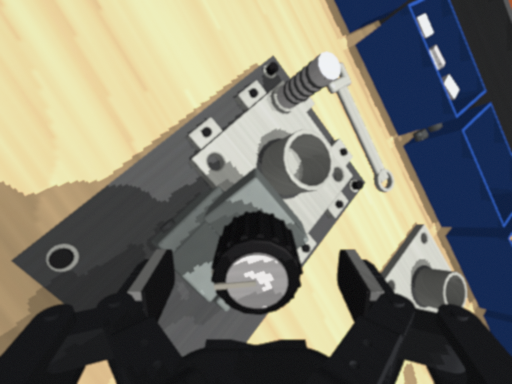

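The jaws are open and no contact force is left. Before backing off I rotate the open gripper back, clear of the knob, to keep q3 away from its limit.

```bash

python3 -m jog '[0,0,-0.14,0,0,0,0, 0,0,-0.14,0,0,0,0, 0,0,-0.14,0,0,0,0, 0,0,-0.14,0,0,0,0, 0,0,-0.14,0,0,0,0, 0,0,-0.14,0,0,0,0, 0,0,-0.14,0,0,0,0, 0,0,-0.14,0,0,0,0, 0,0,-0.14,0,0,0,0, 0,0,-0.14,0,0,0,0]'
python3 m.py
python3 -m jog '[0,0,-0.14,0,0,0,0, 0,0,-0.14,0,0,0,0, 0,0,-0.14,0,0,0,0, 0,0,-0.14,0,0,0,0, 0,0,-0.14,0,0,0,0, 0,0,-0.14,0,0,0,0, 0,0,-0.14,0,0,0,0, 0,0,0,0,0,0,0]'
python3 m.py
```

```text
t: 31.92
ee_pos: [0.5328, 0.0459, 0.1198]
tcp_rot: [0.856, 0.42, 0.291, 0.077]
wrist_force: [1.2, 0.3, -0.5]
width: 0.0854
[ 0.89   0.525 -1.253  2.37   1.764  0.477 -0.861] [ 1.2  0.3 -0.5]
M tool [ 0.348 -0.483 -0.02 ] turned [0.000e+00 1.000e-03 1.702e+00]
off tool [-1.   0.6  0.1] mm world [ 0.  -1.2 -0.3]
tau7 [ 1.294  0.304 -1.676]
t: 32.92
ee_pos: [0.5329, 0.046, 0.1199]
tcp_rot: [0.559, 0.772, 0.22, 0.205]
wrist_force: [-0.3, 0.3, 0.2]
width: 0.0854
[ 0.752  0.406 -1.051  2.375  1.838  0.335 -0.007] [-0.3  0.3  0.2]
M tool [0.59  0.08  0.009] turned [-0.     0.     0.727]
off tool [-1.1 -0.3  0.1] mm world [ 0.1 -1.1 -0.2]
tau7 [1.089 0.24  1.012]
```

```bash

python3 - <<'E'
from srch2 import *
p,r,_=fkj(q0); print(q0.round(2))
q=q0
for dz in (1,2,3,4,5): 
    q,T,e=leg(q,p-r[:,2]*.01*dz,r,3); print(dz,q.round(2),round(mar(T),3))
    if dz in(3,4):
        a,b,_=fkj(q); c,T,e=leg(q,a+np.array([0,0,.1]),b,8); print('up',c.round(2),mar(T))
        c,T,e=leg(q,a+np.array([0,0,.12]),b@R.from_rotvec(np.cross([0,0,-1],b[:,2])@b*-.6).as_matrix(),8); print('up+untilt',c.round(2),mar(T))
E
```

```text
[ 0.75  0.41 -1.05  2.37  1.84  0.33 -0.01]
1 [ 0.77  0.37 -1.06  2.39  1.79  0.31  0.03] 0.144
2 [ 0.8   0.33 -1.08  2.4   1.73  0.27  0.07] 0.133
3 [ 0.83  0.28 -1.09  2.41  1.67  0.24  0.12] 0.102
up [ 1.1  -0.16 -1.28  2.36 -0.41  0.26  2.01] 0.0
up+untilt [ 1.07  0.22 -1.45  2.1   0.42  0.82  1.26] 0.0065704572290690155
4 [ 0.87  0.24 -1.12  2.42  1.58  0.21  0.2 ] 0.072
up [ 1.09 -0.22 -1.24  2.35 -0.58  0.31  2.16] 0.0
up+untilt [ 1.12  0.14 -1.45  2.11  0.3   0.81  1.36] 0.006588588536586393
5 [ 0.92  0.21 -1.16  2.43  1.48  0.19  0.29] 0.05
```

```bash

python3 -m jog '[0,0,0,0,0,-0.8,0, 0,0,0,0,0,-0.8,0, 0,0,0,0,0,-0.8,0, 0,0,0,0,0,-0.8,0, 0,0,0,0,0,-0.8,0, 0,0,0,0,0,0,0, 0,0,0,0,0,0,0]'
python3 m.py
python3 - <<'E'
from h import *
im,d,s=snap('scene','sc21'); im2,d,s=snap('side','sd21'); im3,d,s=snap('wrist','w21')
C=cam('wrist',s)
for p in ((.6585,.1188,.113),(.6585,.1188,.053)): print(proj(C,p))
cv2.imwrite('pics/c21.png',np.hstack([cv2.resize(im[165:255,255:345],(400,400),interpolation=cv2.INTER_CUBIC),cv2.resize(im2[130:220,220:310],(400,400),interpolation=cv2.INTER_CUBIC)])[:,:,::-1])
E
```

```text
t: 33.8
ee_pos: [0.5104, 0.0413, 0.1526]
tcp_rot: [0.56, 0.772, 0.221, 0.205]
wrist_force: [0.0, 0.1, 0.0]
width: 0.0852
[ 0.784  0.232 -1.015  2.394  1.558  0.174  0.228] [0.  0.1 0. ]
M tool [ 0.576  0.117 -0.043] turned [-0.     0.     0.728]
off tool [ -1.3  -0.4 -39.9] mm world [-22.4  -5.8  32.5]
tau7 [ 0.451 -0.348  0.021]
[285.52702461 286.5366605 ]
[285.70508    238.74491897]
```

View pics/c21.png

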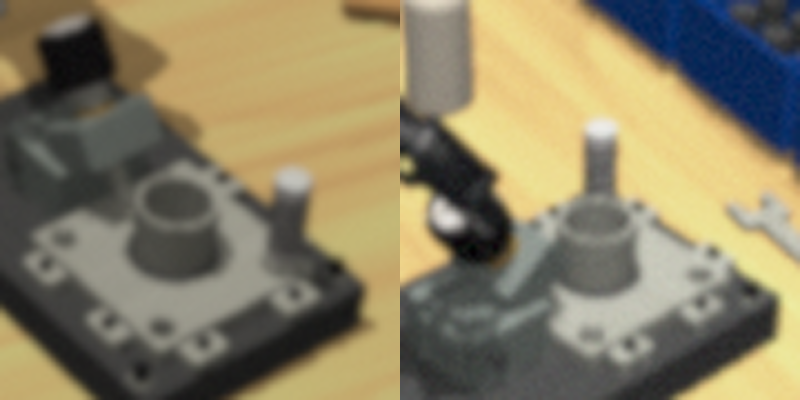

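View pics/w21.png

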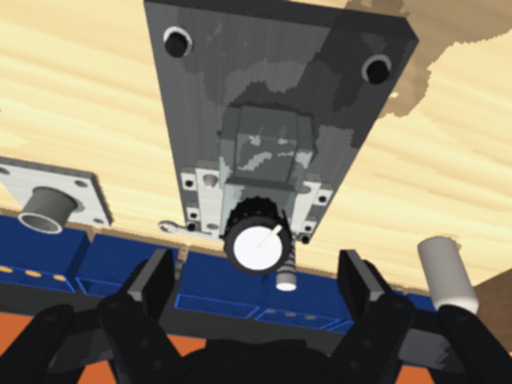

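View pics/sc21.png

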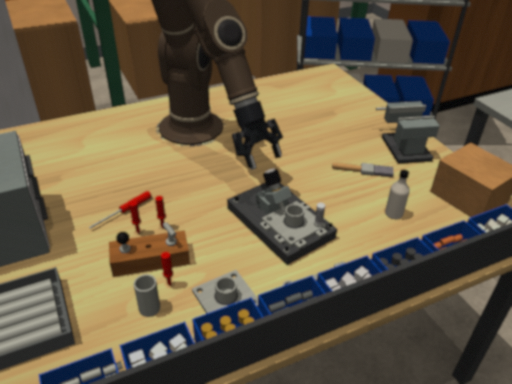

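```bash
python3 - <<'E'
from h import *
print(ctrl.hand_in()); print(ctrl.sense()['t'])
E
```

```text
the job is handed in; nothing more can be done
None
the job is handed in; nothing more can be done
```

I put the straight-handled pin into the flange's far left hole and tightened the clamp until its clutch slipped, then handed the job in at about 34 s. The hand-in gave no verdict.

- **Pin:** I pushed it down until the shoulder met the flange: TCP stopped at z = 0.0698 m, pushing back with about 15 N. After release its top measured about 0.113 m high and up to about 3 mm off the measured hole axis. The last wrist view had it within a few pixels of where it should be.
- **Knob:** The gripper turned it about 3.1 rad clockwise, and the index line before and after also gives about 3.1 rad. Over the last 0.4 rad, measured while turning, the resistance was 0.29 to 0.33 N m, which matches the clutch. That puts the slip at 0.5 rad or more, and at most about 2.1 rad. Earlier torque readings, taken standing still, showed nothing clear, so I can't say exactly when the clutch first clicked.
- **End state:** The gripper is open and backed about 40 mm off the knob, with no contact force. The other two pins and the other bench items look unmoved in the last views.
- **Checks that disagreed:** On the first try at the knob, joint 6 read 0.127 against its rounded limit of 0.13, so I backed out and came in with a different arm posture. One move was also refused because I mistyped its rows; nothing moved.

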